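# Load a test carrier into the dark-test box by feel

### The job

The camera back in the test carrier is due for its dark test. Slide the carrier, nose first, into the open mouth of the grey dark-test box: feel for the hidden guide rail inside, on the side nearest you, slide along it and gently push the carrier until it is fully home; then press the box's shutter all the way down and let go. Never force the carrier against the box, keep the camera back sitting in its nest, and leave the other things on the bench where they are.

Things in the scene. Friction and masses are not known exactly. Their poses are not given: they have to be found in the camera images.
- carrier: Loose aluminium carrier flat on the bench: a pan 100 mm long (its x), 80 wide (y), walls 14 high; the nose (+x end) enters the box first. From the -x end a tongue 24 wide, 5 thick runs 80 mm on and bears an upright grip fin. Origin: centre of the pan's underside. 0.2 to 0.3 kg, plus 0.115 kg camera back. It slides on the bench, which is also the bay's floor, against 1.5 to 3 N of friction.
- carrier_nose (a point): Middle of the carrier's nose on the bench, 50 mm ahead (+x) of its origin. Axes as the carrier's. The nose corners are rounded, radius 3 mm.
- carrier_fin (a point): Grip point on the orange fin, an upright plate 10 mm thick (carrier y), 32 mm long (carrier x), top 68 mm above the bench; the point lies 105 mm from the carrier's origin to its -x, 55 mm above the bench. Grip it from above across the 10 mm. Axes as the carrier's.
- camera_back: Loose white camera back, shell 66 x 57 x 20 mm, boards on top (34 mm high in all), sitting in the carrier's nest of black ribs, which stand 7 mm above the pan's 3 mm floor. Origin (starts) 18 mm along +x and 7.5 mm along +y from the carrier's origin and 3 mm above it.
- test_box: Fixed grey dark-test box, 114 mm deep (its x), 154 wide (y), 64 high. Origin: centre of its underside; +x points into the box (about to the robot's right), the mouth is at its -x end. Guide posts, 70 high, stand beside the mouth at y = +-62 to +-77 mm, out to x = -74 mm. Over 16 N between carrier and box (rails, buffer and shutter included) counts as forcing.
- box_mouth (a point): Middle of the mouth's lower edge, on the bench in the mouth's face (box x = -57 mm). The mouth is 128 mm wide (y = -64 to +64), 40 high under the raised shutter, open down to the bench. A lined-up carrier with its middle at y = +20 mm (away from the robot) passes the mouth and the end of the near rail, with 3 mm to spare, at every setting of the rails. Axes as the box's.
- rail_start (a point): Point on the box's middle line, box x = -44 mm, where the near (-y, robot's side) guide rail begins. Two hidden straight rails, 8 mm thick, 16 high, blunt half-round ends, run along box x, 83 mm apart (carrier plus 3). They are clamped by hand: the middle between them lies anywhere from y = -18 to +18 mm, so the near rail's inner face between y = -59.5 and -23.5 mm. Not moved by less than 100 N.
- bay_end (a point): Point on the box's middle line, on the bench, box x = +43 mm: face of the rubber buffer that stops the carrier's nose (4 N per mm, 4 mm of travel, then hard). With the nose here the carrier is home: its origin at box x = -7 mm, its pan's front flush with the mouth's face.
- shutter_top (a point): Middle of the top of the shutter's orange press ledge, 16 mm (box x) by 64 mm (box y); 105 mm above the bench with the shutter up, 69 mm with it shut; at box x = -64 mm. Press it straight down.
- shutter (a joint): Travel of the aluminium shutter straight down, m: 0 = up (as found, held there by about 3.5 N of friction), 0.036 = shut. It has a 68 mm wide notch for the carrier's tongue; its two feet come down 2 mm in front of the mouth's face, so a carrier that is not home blocks them.
- flux_bottle: White dispensing bottle with a red tip, 44 mm wide, 140 high, standing on the robot's left. Origin: centre of its underside. To be left alone.
- bullet_camera: Finished white bullet camera standing on its round foot on the robot's right, beyond the box, 210 mm high. Origin: under its middle. To be left alone.
- far_rail_start (a point): Point on the box's middle line, box x = -7 mm, where the far (+y) rail begins. While the nose is between rail_start and this point the carrier can be moved to -y until its side touches the near rail, which is then the line to slide along.

How it is judged:
By the outcome, as a careful person would: the job done as asked, in the order asked, and still so for the second after the job is handed in, with the robot touching nothing.
It also fails if it takes over 72 s, if anything falls off the work surface, if the arm or the gripper's body presses on something with over 40 N, if the wrist force passes 120 N, or if a joint passes its speed limit or range.

### The arm

A 6-joint arm with a two-finger parallel gripper is mounted at the origin on a cart in front of the work surface, level with it; the furniture and walls round the work are solid. World frame = base frame: x ahead of the robot, y to its left, z up, the work surface at z = 0. Lengths are in m, angles in degrees, forces in N, time in s.
With the tool pointing down it reaches from about 0.375 to 0.9 m from the base axis. Payload 3.1 kg.
Tool frame: the origin (TCP) lies between the finger pads; the fingertips stand 22 mm ahead of it and the grasp point (between the pads) lies 3 mm ahead of it (bot.tip_extent is the distance from the TCP to the fingertips, in m); y points along the fingers, z is the direction in which the jaws open and shut, and the axes are right-handed (so a half turn about y gives the same grasp; the last joint's range is limited). The gripper opens to 87 mm and grips with 3 to 60 N. Pads are 19 mm wide; open, the fingers measure 117 mm over their backs; the gripper's body (75 mm by 190 mm) begins 51 mm behind the grasp point.
Start: joints at [57.725, 30.224, 82.088, -0, 67.689, -10.227], TCP at [0.235, 0.579, 0.208] pointing down, gripper open.
Joint ranges: [-176.69, 176.69], [-43.24, 126.21], [12.49, 139.97], [-82, 262], [0, 151.66], [-163.58, 163.58]. Speed limits (degrees/s): [159.86, 159.86, 180, 180, 180, 180].

### API

Orientations are given as a 3x3 rotation matrix whose columns are the frame's x, y, z axes.
In Python, from rig import bot, eyes, models gives the robot as it stands. The module is installed in compiled form; this text tells all that it offers.
- The arm moves only by the tool arm_command, never from a script. Its arguments are lists of equal length, an entry for each row: "translation": the shift along the tool's x, y, z each as a share of 0.08 m, from -1 to 1, a list of three; "rotation": the turn, a rotation vector about the tool's x, y, z each as a share of 60 degrees, from -1 to 1, a list of three; "grip": the closure, from -1 (fully open) to 1 (shut), so that 0 is half open. In form: {"translation": [[x, y, z], ...], "rotation": [[rx, ry, rz], ...], "grip": [grip, ...]}. A call has 1 to 5 rows; each row is the pose to reach, as a shift and turn from the pose commanded when the call began, along the tool's axes at that moment; what a row does not reach only later rows make up. A row lasts 1/10 s, in which the tool goes at most 50 mm and 8.59 degrees, less where a joint would pass 70% of its speed; a pose out of reach is approached as far as the arm can. A call with a number of a shift or a turn outside -1 to 1 is refused whole. A call with a gripper value outside its range is refused whole. The fingers move at their own pace and stop on an object; the grip force is fixed at half the most. Time passes only in rows, so rows that repeat a pose let the fingers close. It gives the time, the measured TCP pose, the force and the opening at its end, in the units of the state.
- bot.read_state(): the state, without advancing time (a new reading comes with each control period).
- eyes.capture(name): name is "side" or "top"; returns a dict with "image" (400x640x3 uint8, blue, green, red), "mtx" (3x3 intrinsics, pixels), "rvec" (rotation vector, rad) and "tvec" (3), from world to camera coordinates, as OpenCV has them. Camera axes: x right, y down, z forward; pixel columns grow to the right and rows downward; lengths in m; the calibration is good to about 2 mm. A picture is of the moment at which its call begins. There is no depth.
- bot.hand_in(): hands the job in, once; it reports no verdict.
Trained networks look in the newest picture that a camera, given by its name, has taken for a name from the list of things; names that differ only in an ending like _2 or _b are one class to them, and where a whole thing is asked for, a point or a joint stands for the part that bears it (a point fixed in the world has none). Each returns a list of dicts, best first, with "conf" (0 to 1); they miss things now and then, are a little off and sometimes report something else, mostly with a low value. They report only what shows in the picture. A call takes as long as a camera call.
- models.recognise(camera, thing): "extent" ([left, top, right, bottom] as shares, 0 to 1, of the picture: columns of its width, rows of its height, round what is visible of it).
- models.spot_point(camera, thing): "point" ([column, row] as shares, 0 to 1, of the picture: columns of its width, rows of its height: a listed point, or the origin of a listed thing).
The state is a dict: "time_s": time; "joint_positions": joint angles; "qvel": joint speeds; "tau": joint torques, N m; "position": TCP position; "tcp_rot": TCP orientation; "force": force on the tool from outside, world axes, zero at the start; "moment": the same for the moment, N m; "opening": opening from 0.0 (shut) to 1.0 (fully open).
Only numpy, scipy, OpenCV 4.12 (cv2) and the standard library are available. Lean on these libraries where they do the work, as an engineer would, in place of code of your own. Each camera call takes 0.05 s, during which the arm holds its last target. There are 200 camera calls.

## Working session

There is one attempt and no reset: what is moved stays moved. The work goes in short steps, Python scripts to look and compute and a tool call to move; the robot and the scene stay as the last step left them, time stands still between calls to the robot, and variables do not carry over. Pictures are saved under pics/ and viewed, about 8 in all and at most 12, crops included, and the job is handed in when it is done.

Besides the shell and the picture viewer there is one more tool, called after ">>>" as name(argument=value, ...) on one line, values as JSON. arm_command: Moves the arm, as the interface text tells. Shift numbers are shares of 0.08 m and turn numbers shares of 60 degrees, none past 1 either way. Its arguments: {"type":"object","properties":{"translation":{"type":"array"},"rotation":{"type":"array"},"grip":{"type":"array"}},"required":["translation","rotation","grip"]}

```bash
mkdir -p pics
cat > h.py <<'E'
import numpy as np, cv2
from rig import bot, eyes, models
def cap(n,f=None):
    c=eyes.capture(n)
    if f: cv2.imwrite('pics/'+f,c['image'])
    return c
def ray(c,px):
    R=cv2.Rodrigues(np.array(c['rvec'],float))[0];t=np.array(c['tvec'],float).ravel()
    u=cv2.undistortPoints(np.array([[px]],float),np.array(c['mtx']),None).ravel()
    return -R.T@t, R.T@np.array([u[0],u[1],1.])
def onz(c,px,z):
    o,d=ray(c,px); return o+d*(z-o[2])/d[2]
def proj(c,P):
    return cv2.projectPoints(np.array(P,float).reshape(-1,3),np.array(c['rvec'],float),np.array(c['tvec'],float),np.array(c['mtx'],float),None)[0].reshape(-1,2)
def tri(c1,p1,c2,p2):
    o1,d1=ray(c1,p1);o2,d2=ray(c2,p2)
    s=np.linalg.lstsq(np.c_[d1,-d2],o2-o1,rcond=None)[0]
    a,b=o1+s[0]*d1,o2+s[1]*d2
    return (a+b)/2,np.linalg.norm(a-b)
def spot(n,t):
    r=models.spot_point(n,t)
    return [(np.array(q['point'])*[640,400],round(q['conf'],2)) for q in r[:2]]
E
cat > a.py <<'E'
from h import *
np.set_printoptions(precision=4,suppress=True)
s=bot.read_state();print(s['time_s'],s['position'],np.array(s['tcp_rot']),s['opening'],s['force'],bot.tip_extent)
C={n:cap(n,n+'0.png') for n in('top','side')}
for n in C: print(n,ray(C[n],(320,200)))
hz=dict(carrier=0,carrier_nose=0,carrier_fin=.055,camera_back=.003,test_box=0,box_mouth=0,rail_start=0,bay_end=0,shutter_top=.105,flux_bottle=0,bullet_camera=0)
for t,z in hz.items():
    p={}
    for n in C:
        r=spot(n,t)
        for q,c in r: print(t,n,q.round(1),c,onz(C[n],q,z)[:2])
        if r:p[n]=r[0][0]
    if len(p)==2: print('   tri',*tri(C['top'],p['top'],C['side'],p['side']))
E
python3 a.py
```

```text
0.0 [0.2342 0.5787 0.2074] [[ 0.9269 -0.0011  0.3754]
 [-0.3754 -0.0018  0.9269]
 [-0.0004 -1.     -0.0021]] 1.0011216016536368 [ 0.1516  0.6126 -0.576 ] 0.022
top (array([ 0.2825, -0.0169,  1.5065]), array([ 0.1253, -0.0163, -0.9921]))
side (array([ 0.2355, -1.3153,  1.3391]), array([ 0.1157,  0.7336, -0.67  ]))
carrier top [319.1 202.1] 0.91 [ 0.466  -0.0389]
carrier top [416.  218.1] 0.45 [ 0.4184 -0.351 ]
carrier side [322.9 234.2] 0.67 [ 0.4473 -0.0436]
   tri [ 0.4573 -0.0386 -0.0046] 0.018334459547054042
carrier_nose top [334.2 204.7] 0.76 [ 0.4582 -0.0877]
carrier_nose side [328.3 248.4] 0.76 [ 0.4557 -0.1189]
   tri [ 0.4616 -0.0892 -0.0332] 0.0009579291217990103
carrier_fin top [290.6 194.7] 0.92 [0.4813 0.0509]
carrier_fin top [318.9 201.8] 0.65 [ 0.4602 -0.0375]
carrier_fin side [324.5 204.8] 0.53 [0.4701 0.0603]
   tri [0.4742 0.0507 0.0646] 0.011474689190601127
camera_back top [326.1 202.5] 0.69 [ 0.4646 -0.0613]
camera_back side [329.1 303.9] 0.71 [ 0.4161 -0.3675]
camera_back side [328.9 234.7] 0.58 [ 0.4691 -0.0525]
   tri [ 0.4934 -0.0731 -0.4101] 0.04235232911599466
test_box top [399.9 219.6] 0.87 [ 0.4129 -0.2991]
test_box side [325.8 287.5] 0.96 [ 0.4169 -0.2964]
test_box side [325.6 236.3] 0.34 [ 0.4559 -0.0561]
   tri [ 0.4146 -0.2987  0.0029] 0.003822845881624303
rail_start top [462.6 232.8] 0.33 [ 0.3733 -0.4997]
bay_end side [329.8 300.9] 0.87 [ 0.4209 -0.3537]
shutter_top top [386.7 215.9] 0.65 [ 0.4143 -0.2401]
shutter_top side [321.1 257.5] 0.83 [ 0.4075 -0.2497]
   tri [ 0.412  -0.2414  0.0955] 0.006362908187199768
flux_bottle top [170.1 188.3] 0.49 [0.5041 0.4437]
bullet_camera top [465.3 235.8] 0.66 [ 0.3638 -0.508 ]
bullet_camera side [323.9 344.1] 0.84 [ 0.3751 -0.5124]
   tri [ 0.3698 -0.5098 -0.0043] 0.011455457623265487
```

Run:
```python
import cv2
a=cv2.imread('pics/top0.png')[130:270,260:440]
cv2.imwrite('pics/t1.png',cv2.resize(a,None,fx=4.4,fy=4.2,interpolation=cv2.INTER_CUBIC))
a=cv2.imread('pics/side0.png')[160:320,230:420]
cv2.imwrite('pics/s1.png',cv2.resize(a,None,fx=4,fy=3.75,interpolation=cv2.INTER_CUBIC))
```

```text
(no output)
```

View pics/t1.png

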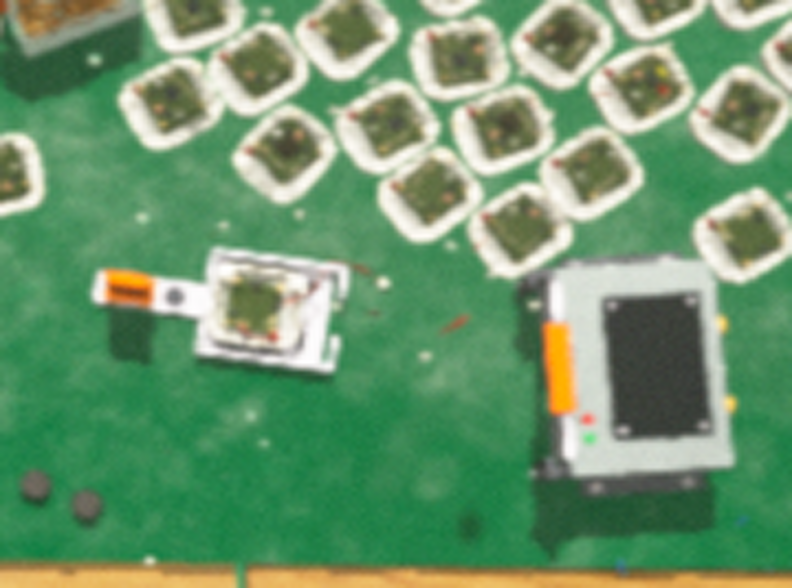

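View pics/s1.png

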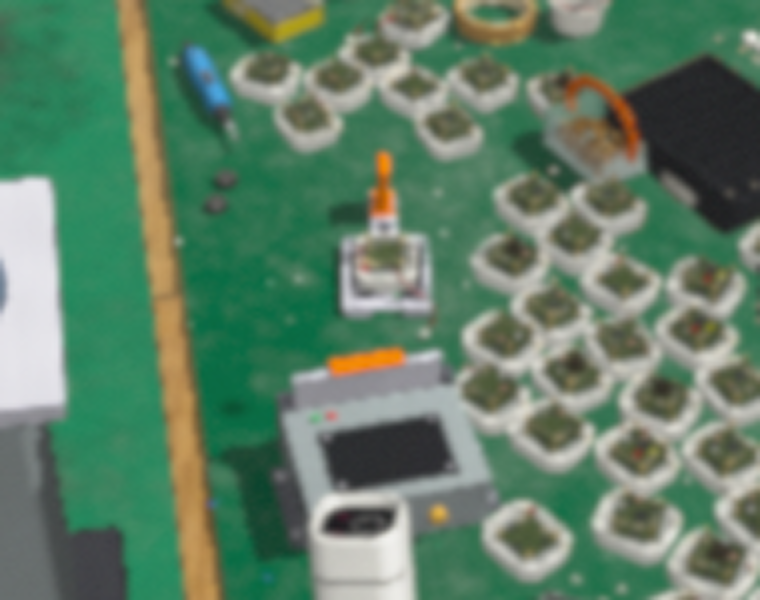

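```bash
cat > fit.py <<'E'
from h import *
from scipy.optimize import minimize
def E(x0,x1,y0,y1,z,skip=''):
    d={'b':((x0,y0),(x0,y1)),'f':((x1,y0),(x1,y1)),'r':((x0,y0),(x1,y0)),'l':((x0,y1),(x1,y1))}
    return [(a+(z,),b+(z,)) for k,(a,b) in d.items() if k not in skip]
BOX=E(-.057,.057,-.077,.077,.064,'b')+E(-.072,-.056,-.032,.032,.105)
BOXT=BOX
CAR=E(-.05,.05,-.04,.04,.014,'f')+E(-.13,-.05,-.012,.012,.005,'f')+E(-.121,-.089,-.005,.005,.068)
def pts(edges,n=40):
    P=[];Q=[]
    for a,b in edges:
        a,b=np.array(a),np.array(b);L=np.linalg.norm(b-a)
        k=max(6,int(L/.002));t=np.linspace(.05,.95,k)[:,None]
        P.append(a+t*(b-a));Q.append(np.repeat((b-a)[None]/L,k,0))
    return np.vstack(P),np.vstack(Q)
def grads(img):
    g=[]
    for ch in cv2.split(cv2.GaussianBlur(img,(0,0),0.8).astype(np.float32)):
        g.append((cv2.Sobel(ch,cv2.CV_32F,1,0)/8,cv2.Sobel(ch,cv2.CV_32F,0,1)/8))
    return g
def score(p,c,G,P,Q):
    R=np.array([[np.cos(p[2]),-np.sin(p[2]),0],[np.sin(p[2]),np.cos(p[2]),0],[0,0,1]])
    T=np.array([p[0],p[1],0])
    u=proj(c,P@R.T+T);v=proj(c,(P+Q*.002)@R.T+T)-u
    n=np.c_[-v[:,1],v[:,0]]/np.linalg.norm(v,axis=1,keepdims=True)
    m=u.astype(np.float32).reshape(-1,1,2)
    s=0
    for gx,gy in G:
        a=cv2.remap(gx,m,None,cv2.INTER_LINEAR).ravel();b=cv2.remap(gy,m,None,cv2.INTER_LINEAR).ravel()
        s=s+np.minimum(np.abs(a*n[:,0]+b*n[:,1]),25)
    return s.mean()
def fit(cs,edges,p0,dz=.012,da=.12):
    P,Q=pts(edges);L=[(c,grads(c['image'])) for c in cs]
    f=lambda p:-sum(score(p,c,G,P,Q) for c,G in L)
    best=None
    for a in np.linspace(-da,da,9):
        for x in np.linspace(-dz,dz,7):
            for y in np.linspace(-dz,dz,7):
                q=np.array(p0)+[x,y,a];v=f(q)
                if best is None or v<best[0]:best=(v,q)
    q=best[1]
    S=np.array([q]+[q+d for d in np.diag([.002,.002,.02])])
    r=minimize(f,q,method='Nelder-Mead',options=dict(initial_simplex=S,xatol=1e-5,fatol=1e-4))
    return r.x,-r.fun
def overlay(c,edges,p,img=None):
    P,_=pts(edges);R=cv2.Rodrigues(np.array([0,0,p[2]]))[0]
    return proj(c,P@R.T+[p[0],p[1],0])
E
cat > b.py <<'E'
from fit import *
np.set_printoptions(precision=4,suppress=True)
C={n:cap(n) for n in('top','side')}
T=[]
for nm,e,p0 in(('box',BOX,(.413,-.298,-1.65)),('car',CAR,(.462,-.04,-1.75))):
    for cs in(['top'],['side'],['top','side']):
        p,v=fit([C[n] for n in cs],e,p0); print(nm,cs,p[:2],np.degrees(p[2]),v)
    T.append((e,p))
out=[]
for n,(x,y,w,h) in dict(top=(260,130,180,140),side=(285,180,110,130)).items():
    im=cv2.resize(C[n]['image'][y:y+h,x:x+w],None,fx=4,fy=4,interpolation=cv2.INTER_CUBIC)
    for e,p in T:
        for u in overlay(C[n],e,p): cv2.circle(im,tuple(int(k) for k in ((u-[x,y]+.5)*4)),0,(255,0,255),-1)
    out.append(im)
cv2.imwrite('pics/ov1.png',out[0]);cv2.imwrite('pics/ov2.png',out[1])
E
python3 b.py
```

```text
box ['top'] [ 0.4164 -0.3053] -84.98374787162001 65.58265153330372
box ['side'] [ 0.4148 -0.3094] -85.24643964425866 55.607328835632266
box ['top', 'side'] [ 0.4156 -0.3071] -85.55867796701807 117.71804199969915
car ['top'] [ 0.4617 -0.0458] -97.12274167003537 61.11106899931852
car ['side'] [ 0.4592 -0.0482] -97.96059805313611 46.116075577944336
car ['top', 'side'] [ 0.4607 -0.0458] -97.67654357689032 104.9585354296386
```

View pics/ov1.png

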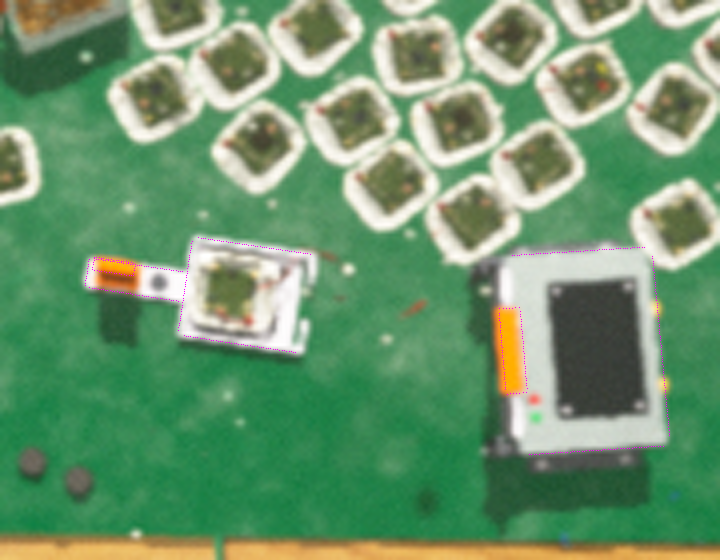

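```bash
cat > plan.py <<'E'
import numpy as np, json
def plan(p,yaw,P,Y,n,rows=2):
    p,P=np.array(p,float),np.array(P,float)
    for i in range(n):
        a=np.radians(yaw+(Y-yaw)*i/n);d=(P-p)/n
        t=np.array([d[0]*np.cos(a)+d[1]*np.sin(a),-d[2],-d[0]*np.sin(a)+d[1]*np.cos(a)])/.08
        r=-(Y-yaw)/n/60
        print((t).round(3).tolist(),'rot y',round(r,3),'row frac',[round((k+1)/rows,2) for k in range(rows)])
E
python3 -c "
from plan import *
plan([.235,.579,.208],-22.05,[.4749,.0621,.15],-97.5,8)"
```

```text
[0.651, 0.091, -0.608] rot y 0.157 row frac [0.5, 1.0]
[0.741, 0.091, -0.493] rot y 0.157 row frac [0.5, 1.0]
[0.812, 0.091, -0.365] rot y 0.157 row frac [0.5, 1.0]
[0.861, 0.091, -0.227] rot y 0.157 row frac [0.5, 1.0]
[0.887, 0.091, -0.083] rot y 0.157 row frac [0.5, 1.0]
[0.888, 0.091, 0.064] rot y 0.157 row frac [0.5, 1.0]
[0.866, 0.091, 0.208] rot y 0.157 row frac [0.5, 1.0]
[0.82, 0.091, 0.347] rot y 0.157 row frac [0.5, 1.0]
```

>>> arm_command(translation=[[0.325, 0.045, -0.304], [0.651, 0.091, -0.608]], rotation=[[0, 0.078, 0], [0, 0.157, 0]], grip=[-1, -1])

```text
time_s: 1.5
position: [0.2646, 0.5146, 0.201]
tcp_rot: [[0.852, 0.001, 0.523], [-0.523, 0.001, 0.852], [0.0, -1.0, 0.001]]
force: [0.2, -0.0, -0.0]
opening: 1.005
```

>>> arm_command(translation=[[0.37, 0.045, -0.246], [0.741, 0.091, -0.493]], rotation=[[0, 0.078, 0], [0, 0.157, 0]], grip=[-1, -1])

```text
time_s: 1.7
position: [0.2949, 0.449, 0.1938]
tcp_rot: [[0.754, 0.0, 0.657], [-0.657, 0.0, 0.754], [0.0, -1.0, 0.001]]
force: [0.6, -0.2, 0.2]
opening: 1.001
```

>>> arm_command(translation=[[0.406, 0.045, -0.182], [0.812, 0.091, -0.365]], rotation=[[0, 0.078, 0], [0, 0.157, 0]], grip=[-1, -1])

```text
time_s: 1.9
position: [0.3251, 0.3843, 0.1866]
tcp_rot: [[0.636, 0.001, 0.771], [-0.771, 0.0, 0.636], [0.0, -1.0, 0.001]]
force: [0.5, 1.1, 0.4]
opening: 1.0
```

>>> arm_command(translation=[[0.43, 0.045, -0.113], [0.861, 0.091, -0.227]], rotation=[[0, 0.078, 0], [0, 0.157, 0]], grip=[-1, -1])

```text
time_s: 2.1
position: [0.3552, 0.3197, 0.1794]
tcp_rot: [[0.501, 0.001, 0.865], [-0.865, 0.0, 0.501], [0.0, -1.0, 0.001]]
force: [0.0, 0.4, 0.1]
opening: 0.998
```

>>> arm_command(translation=[[0.443, 0.045, -0.042], [0.887, 0.091, -0.083]], rotation=[[0, 0.078, 0], [0, 0.157, 0]], grip=[-1, -1])

```text
time_s: 2.3
position: [0.3853, 0.255, 0.1721]
tcp_rot: [[0.353, 0.001, 0.936], [-0.936, 0.0, 0.353], [0.0, -1.0, 0.001]]
force: [-0.5, 0.4, -0.1]
opening: 1.003
```

>>> arm_command(translation=[[0.444, 0.045, 0.032], [0.888, 0.091, 0.064]], rotation=[[0, 0.078, 0], [0, 0.157, 0]], grip=[-1, -1])

```text
time_s: 2.5
position: [0.4154, 0.1904, 0.1648]
tcp_rot: [[0.195, 0.001, 0.981], [-0.981, 0.0, 0.195], [0.0, -1.0, 0.001]]
force: [1.0, 0.9, -0.7]
opening: 1.003
```

>>> arm_command(translation=[[0.433, 0.045, 0.104], [0.866, 0.091, 0.208]], rotation=[[0, 0.078, 0], [0, 0.157, 0]], grip=[-1, -1])

```text
time_s: 2.7
position: [0.4455, 0.1257, 0.1575]
tcp_rot: [[0.032, 0.001, 0.999], [-0.999, 0.0, 0.032], [-0.0, -1.0, 0.001]]
force: [0.9, 0.6, 0.8]
opening: 1.0
```

>>> arm_command(translation=[[0.41, 0.045, 0.174], [0.82, 0.091, 0.347], [0.82, 0.091, 0.347], [0.82, 0.091, 0.347]], rotation=[[0, 0.078, 0], [0, 0.157, 0], [0, 0.157, 0], [0, 0.157, 0]], grip=[-1, -1, -1, -1])

```text
time_s: 3.1
position: [0.4749, 0.0619, 0.15]
tcp_rot: [[-0.13, -0.0, 0.991], [-0.991, 0.0, -0.13], [-0.0, -1.0, -0.0]]
force: [0.0, 0.7, -0.7]
opening: 1.0
```

```bash
cat > st.py <<'E'
from rig import bot; import numpy as np
np.set_printoptions(precision=4,suppress=True)
s=bot.read_state();R=np.array(s['tcp_rot']);print(s['time_s'],s['position'],'yaw',np.degrees(np.arctan2(R[1,0],R[0,0])),'F',s['force'],'M',s['moment'],s['opening'])
E
python3 st.py;python3 st.py
```

```text
3.1 [0.4749 0.0619 0.15  ] yaw -97.49701584003229 F [ 0.0383  0.6977 -0.7409] M [-0.0966  0.0748  0.032 ] 1.000048341738145
3.1 [0.4749 0.0619 0.15  ] yaw -97.49701584003229 F [ 0.0383  0.6977 -0.7409] M [-0.0966  0.0748  0.032 ] 1.000048341738145
```

>>> arm_command(translation=[[0, 0.4, 0], [0, 0.7, 0], [0, 0.9, 0], [0, 0.9, 0]], rotation=[[0, 0, 0], [0, 0, 0], [0, 0, 0], [0, 0, 0]], grip=[-1, -1, -0.4, 0])

```text
time_s: 3.5
position: [0.4723, 0.0639, 0.0766]
tcp_rot: [[-0.127, -0.005, 0.992], [-0.992, 0.001, -0.127], [-0.0, -1.0, -0.005]]
force: [-0.2, -1.0, -1.1]
opening: 0.896
```

>>> arm_command(translation=[[0, 0.15, 0], [0, 0.238, 0], [0, 0.238, 0], [0, 0.238, 0], [0, 0.238, 0]], rotation=[[0, 0, 0], [0, 0, 0], [0, 0, 0], [0, 0, 0], [0, 0, 0]], grip=[0, 0.3, 0.6, 0.65, 0.7])

```text
time_s: 4.0
position: [0.4752, 0.0626, 0.0597]
tcp_rot: [[-0.129, 0.001, 0.992], [-0.992, -0.0, -0.129], [-0.0, -1.0, 0.001]]
force: [0.1, 0.4, 0.1]
opening: 0.448
```

>>> arm_command(translation=[[0, 0, 0], [0, 0, 0], [0, 0, 0], [0, 0, 0], [0, 0, 0]], rotation=[[0, 0, 0], [0, 0, 0], [0, 0, 0], [0, 0, 0], [0, 0, 0]], grip=[0.75, 0.8, 1, 1, 1])

```text
time_s: 4.5
position: [0.4748, 0.0624, 0.0591]
tcp_rot: [[-0.129, -0.0, 0.992], [-0.992, 0.0, -0.129], [-0.0, -1.0, -0.0]]
force: [-0.0, 0.5, 0.6]
opening: 0.032
```

```bash
python3 st.py
cat > c.py <<'E'
from fit import *
import sys
np.set_printoptions(precision=4,suppress=True)
bx=(.4156,-.3068,np.radians(-85.3))
def tobox(p):
    c,s=np.cos(bx[2]),np.sin(bx[2]);d=np.array(p[:2])-bx[:2]
    return np.array([c*d[0]+s*d[1],-s*d[0]+c*d[1]]),np.degrees(p[2]-bx[2])
def frombox(x,y):
    c,s=np.cos(bx[2]),np.sin(bx[2]); return np.array([bx[0]+c*x-s*y,bx[1]+s*x+c*y])
if __name__=='__main__':
    R=np.array(bot.read_state()['tcp_rot']);P=bot.read_state()['position'];yaw=np.arctan2(R[1,0],R[0,0])
    est=(P[0]+.109*np.cos(yaw),P[1]+.109*np.sin(yaw),yaw)
    print('est from tcp',est,tobox(est))
    C={n:cap(n,sys.argv[1]+n+'.png') for n in('top','side')}
    e=E(-.05,.05,-.04,.04,.014,'f')
    for cs in(['top'],['side'],['top','side']):
        p,v=fit([C[n] for n in cs],e,est,dz=.008,da=.06);print(cs,p[:2],np.degrees(p[2]),tobox(p),v)
E
python3 c.py g1
```

```text
4.5 [0.4748 0.0624 0.0591] yaw -97.41455257252007 F [-0.0158  0.5322  0.5946] M [-0.0867  0.0586 -0.0161] 0.03192135869365366
est from tcp (np.float64(0.4606858138303934), np.float64(-0.04565097050698414), np.float64(-1.7002046817475873)) (array([-0.2566,  0.0663]), np.float64(-12.114552572520065))
['top'] [ 0.4617 -0.045 ] -96.58819316267267 (array([-0.2572,  0.0674]), np.float64(-11.288193162672664)) 64.08372206841966
['side'] [ 0.4591 -0.0475] -96.97816828354217 (array([-0.2549,  0.0646]), np.float64(-11.678168283542181)) 53.98709170442424
['top', 'side'] [ 0.4609 -0.045 ] -97.91259246333256 (array([-0.2573,  0.0666]), np.float64(-12.612592463332557)) 113.36345390597694
```

```bash
python3 st.py
python3 - <<'E'
import cv2,numpy as np
a=cv2.imread('pics/g1top.png')[160:240,250:370];b=cv2.imread('pics/g1side.png')[160:260,285:375]
a=cv2.resize(a,(600,400),interpolation=cv2.INTER_CUBIC)[:, :400];b=cv2.resize(b,(360,400),interpolation=cv2.INTER_CUBIC)
cv2.imwrite('pics/g1.png',np.hstack([a,b]))
E
```

```text
4.6 [0.4748 0.0625 0.059 ] yaw -97.41012413916691 F [ 0.7454 -0.097  -0.0332] M [-0.0494  0.0954 -0.0391] 0.010526084749853046
```

View pics/g1.png

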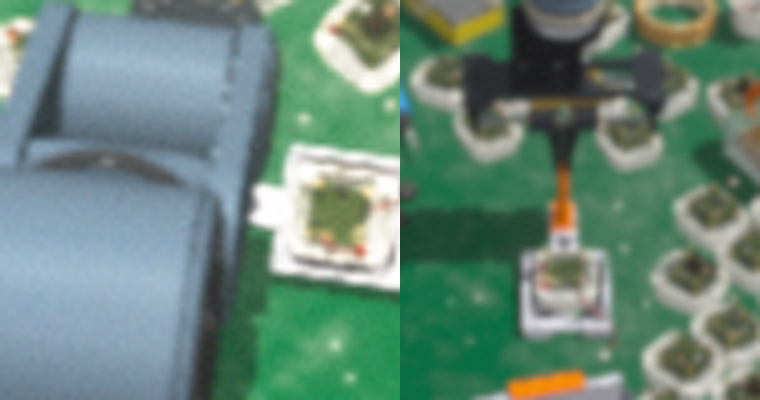

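Run:
```python
from fit import *
c=cap('side');np.set_printoptions(precision=1,suppress=True)
p=(.4607,-.0458,np.radians(-97.5))
R=cv2.Rodrigues(np.array([0,0,p[2]]))[0]
f=lambda P:proj(c,np.array(P)@R.T+[p[0],p[1],0])
q=f([[-.089,0,.068],[-.121,0,.068],[-.089,0,.005],[-.13,0,.005],[-.109,0,.068]])
t=proj(c,[[.4748,.0624,.037],[.4748,.0624,.059],[.4748,.0624,.108]])
print(q,t); m=lambda u:((u-[285,160])*4)
print(m(q),m(t))
hsv=cv2.cvtColor(c['image'],cv2.COLOR_BGR2HSV);o=cv2.inRange(hsv,(5,150,120),(20,255,255))[185:225,310:340]
ys,xs=np.nonzero(o);print('orange',xs.min()+310,xs.max()+310,ys.min()+185,ys.max()+185)
im=cv2.imread('pics/side0.png');o=cv2.inRange(cv2.cvtColor(im,cv2.COLOR_BGR2HSV),(5,150,120),(20,255,255))[185:225,310:340];ys,xs=np.nonzero(o);print('orange before',xs.min()+310,xs.max()+310,ys.min()+185,ys.max()+185)
print(bot.read_state()['opening'])
```

```text
[[325.8 205.4]
 [325.5 199.8]
 [325.7 217.1]
 [325.3 210. ]
 [325.6 201.9]] [[325.5 207.7]
 [325.6 203.6]
 [325.7 194.1]]
[[163.3 181.5]
 [162.2 159.3]
 [162.7 228.4]
 [161.3 199.9]
 [162.6 167.5]] [[162.2 190.8]
 [162.4 174.3]
 [162.8 136.6]]
orange 323 327 203 216
orange before 323 327 201 216
0.008079226717414723
```

Run:
```python
import cv2,numpy as np
f=lambda n:cv2.resize(cv2.imread(n)[165:225,305:347],(400,571),interpolation=cv2.INTER_NEAREST)
cv2.imwrite('pics/g2.png',np.hstack([f('pics/side0.png'),f('pics/g1side.png')]))
```

```text
(no output)
```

View pics/g2.png

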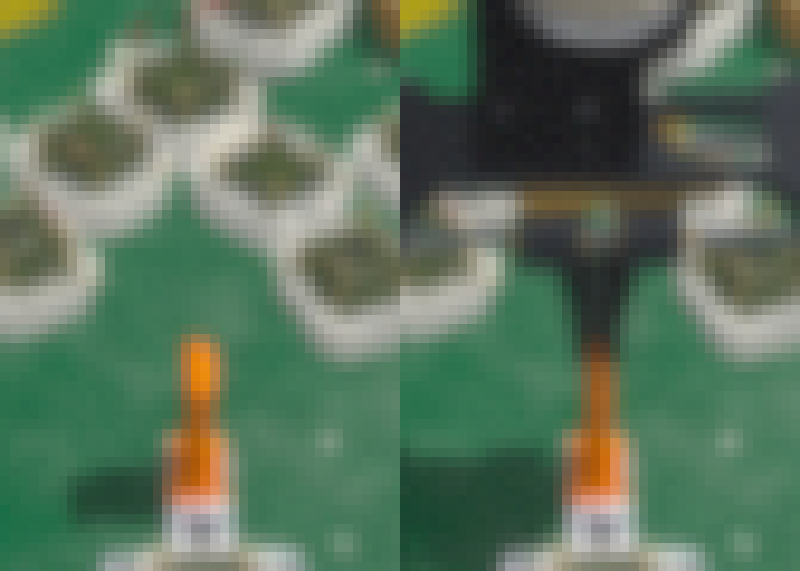

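>>> arm_command(translation=[[-0.03, 0, 0], [-0.06, 0, 0], [-0.09, 0, 0], [-0.1, 0, 0]], rotation=[[0, 0, 0], [0, 0, 0], [0, 0, 0], [0, 0, 0]], grip=[1, 1, 1, 1])

```text
time_s: 5.05
position: [0.4758, 0.0708, 0.0591]
tcp_rot: [[-0.129, 0.0, 0.992], [-0.992, 0.0, -0.129], [-0.0, -1.0, 0.0]]
force: [-0.3, 0.2, 0.2]
opening: 0.01
```

```bash
python3 st.py; python3 c.py g2
```

```text
5.05 [0.4758 0.0708 0.0591] yaw -97.38426491526609 F [-0.3081  0.1516  0.1974] M [-0.1193  0.0822 -0.0219] 0.010178233571131979
est from tcp (np.float64(0.46181951846562774), np.float64(-0.03732850327299263), np.float64(-1.6996760624057898)) (array([-0.2648,  0.0681]), np.float64(-12.084264915266086))
['top'] [ 0.4618 -0.0449] -96.79454636293715 (array([-0.2572,  0.0675]), np.float64(-11.494546362937148)) 64.0682097152572
['side'] [ 0.459  -0.0479] -96.6040601367198 (array([-0.2545,  0.0645]), np.float64(-11.304060136719789)) 53.871467288347866
['top', 'side'] [ 0.4609 -0.0448] -97.75223056155237 (array([-0.2574,  0.0666]), np.float64(-12.452230561552364)) 112.53398127251594
```

>>> arm_command(translation=[[0, -0.3, 0], [0, -0.6, 0], [0, -0.6, 0]], rotation=[[0, 0, 0], [0, 0, 0], [0, 0, 0]], grip=[0.3, 0, 0])

```text
time_s: 5.45
position: [0.4779, 0.0703, 0.1094]
tcp_rot: [[-0.129, 0.006, 0.992], [-0.992, -0.001, -0.129], [-0.0, -1.0, 0.006]]
force: [0.5, -0.5, -0.6]
opening: 0.196
```

```bash
python3 st.py
python3 - <<'E'
from h import *
s=bot.read_state();P=np.array(s['position']);R=np.array(s['tcp_rot']);w=s['opening']*.087/2
c=cap('side');t=cap('top')
pts=[P+R@np.array(o) for o in ([0,.022,w],[0,.022,-w],[0,0,w],[0,0,-w],[0,-.048,w],[0,-.048,-w])]
u=proj(c,pts);print(u.round(1).tolist(),proj(t,pts).round(1).tolist())
x,y=275,130
im=cv2.resize(c['image'][y:y+100,x:x+100],None,fx=6,fy=6,interpolation=cv2.INTER_NEAREST)
for q in u: cv2.circle(im,tuple(int(k) for k in (q-[x,y]+.5)*6),3,(255,0,255),1)
cv2.imwrite('pics/g3.png',im)
E
```

```text
5.45 [0.4779 0.0703 0.1094] yaw -97.39841018810692 F [ 0.4972 -0.4902 -0.582 ] M [-0.0775  0.0142 -0.0007] 0.1961082482629491
[[328.3, 196.7], [323.9, 196.8], [328.4, 192.4], [323.9, 192.5], [328.5, 182.8], [324.0, 182.9]] [[284.2, 191.5], [283.3, 197.0], [283.8, 190.5], [282.9, 196.0], [282.8, 188.1], [281.9, 193.9]]
```

View pics/g3.png

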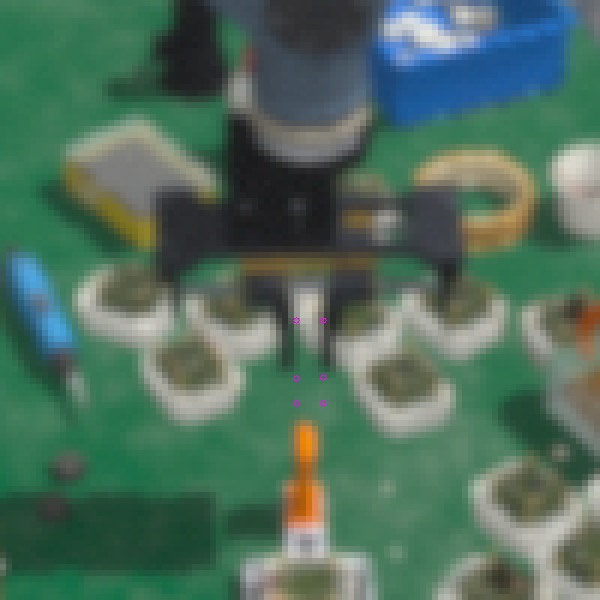

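Run:
```python
from h import *
t=cap('top');im=cv2.imread('pics/g1top.png')
a=np.radians(-7.4)
for z in(.11,.15,.19): print(z,proj(t,[[.4748+r*np.cos(a)+s*np.sin(-a),.0624+r*np.sin(a)+s*np.cos(a),z] for r,s in((.095,0),(.095,.0375),(.095,-.0375))]).round(1).tolist())
for r in range(146,168,2): print(r,' '.join('%3d'%v for v in im[r,266:316,1][::2]))
# joints -> check link: state
print(np.array(bot.read_state()['joint_positions']).round(3))
```

```text
0.11 [[290.6, 163.4], [278.4, 161.7], [302.9, 165.2]]
0.15 [[290.0, 160.7], [277.4, 158.9], [302.7, 162.5]]
0.19 [[289.4, 157.8], [276.4, 155.9], [302.4, 159.6]]
146  96  97  99  97  97 100  98 102 104 113 128 151 164 174 210 246 227 165 208 241 228 249 229 155 120
148  99  98 100  99 101 101 100 106 127 150 152 166 195 229 228 184 149 131 134 202 232 247 244 211 129
150  99 104 100  99 102 105 115 141 150 152 158 223 207 194 138 139 104 123 140 177 233 250 250 238 197
152  99 101 113 118 131 157 159 152 151 150 174 247 229 141 108 110  86 103 132 150 223 231 240 250 233
154 135 146 157 165 168 169 166 164 154 151 176 248 233 191 121 127 108 116 118 129 191 236 245 243 247
156 165 164 164 172 175 173 161 153 147 147 153 229 245 229 141 130 109 141 116 107 166 250 225 186 239
158 169 171 161 166 170 141  97  97 121 126 115 167 246 235 187 132 116 120 115 156 199 235 179 161 163
160 171 175 171 173 169 127 108 106 105  95  94  96 108 106 106 127 108 121 185 205 219 179 165 164 165
162 147 161 163 169 168 118 100 101  92  91  90  94  95  90  99 101 100  99 160 180 167 161 164 157 169
164 151 155 152 155 152 143 133 136 133 123 114 109 106 101  99  97 117 107 131 155 158 157 160 161 207
166 162 164 162 163 160 160 160 160 153 158 154 156 149 145 140 129 136 149 152 132 152 158 162 182 241
[-4.92800e+00  2.87150e+01  1.08038e+02 -4.00000e-03  4.32810e+01
  2.48400e+00]
```

>>> arm_command(translation=[[0, 0.15, 0], [0, 0.3, 0], [0, 0.3, 0], [0, 0.3, 0], [0, 0.3, 0]], rotation=[[0, 0, 0], [0, 0, 0], [0, 0, 0], [0, 0, 0], [0, 0, 0]], grip=[0, 0, 0, 0, 0])

```text
time_s: 6.1
position: [0.4758, 0.0704, 0.083]
tcp_rot: [[-0.129, -0.0, 0.992], [-0.992, 0.0, -0.129], [0.0, -1.0, -0.0]]
force: [-0.8, -0.2, 0.3]
opening: 0.498
```

```bash
python3 st.py
cat > d.py <<'E'
from h import *
import sys
s=bot.read_state();P=np.array(s['position']);R=np.array(s['tcp_rot']);w=s['opening']*.087/2
c=cap('side')
print('height of tips expected',P[2]-.022, 'w',w)
for sg in(1,-1):
    u=proj(c,[P+R@np.array([0,.022,sg*(w+.004)]),P+R@np.array([0,-.03,sg*(w+.004)])]);x=int(round(u[0,0]))
    print('exp tip',u.round(1).tolist())
    for k in range(x-3,x+4): print(k,c['image'][180:212,k].mean(1).astype(int))
cv2.imwrite('pics/'+sys.argv[1],cv2.resize(c['image'][140:240,275:375],None,fx=6,fy=6,interpolation=cv2.INTER_NEAREST))
E
python3 d.py g4.png
```

```text
6.1 [0.4758 0.0704 0.083 ] yaw -97.41004622628888 F [-0.7665 -0.1701  0.2848] M [-0.0833  0.0578 -0.0401] 0.49759630783367337
height of tips expected 0.06098847850022062 w 0.02164543939076479
exp tip [[332.1, 201.7], [332.3, 191.7]]
329 [154 137 117 117 133 161 173 163 148 130 109  92  87  91  95  98 100 103
 104 103  99  92  89  89  92  88  85  88  93  99 106 117]
330 [130 115 106 109 116 140 157 152 141 126 107  88  81  84  87  89  92  98
 100 100  96  89  85  88  88  88  86  90  95  97  99 100]
331 [106  95  95 100  95 101 114 114 106  96  83  69  63  65  68  71  77  88
  92  94  91  86  83  86  87  87  86  89  97 100 102 100]
332 [ 86  79  82  86  75  64  68  67  65  62  62  62  59  59  59  60  68  79
  87  91  89  85  85  84  86  87  88  91  96 101 102 103]
333 [ 73  67  71  74  63  53  52  57  62  80 100 106 104 100  93  84  82  84
  87  88  87  84  84  85  86  87  89  90  94  99 104 104]
334 [ 63  64  66  63  56  57  78 103 116 132 152 155 148 142 137 126 112 100
  94  91  88  85  85  87  89  90  89  90  93  96 102 103]
335 [ 60  62  62  57  51  67 109 149 164 170 175 166 153 
[... 299 characters left out ...]
0 71 70 71 78 84 85 86 88 92 95
 95 90 86 86 85 85 86 85]
318 [86 83 84 84 73 63 58 50 45 43 46 49 51 51 53 54 61 75 83 86 85 87 91 98
 98 94 92 90 87 87 87 84]
319 [ 98 105 113 108  98  98  96  84  69  63  60  59  58  58  58  62  68  79
  87  88  88  87  91  98 101  98  95  92  90  87  87  83]
320 [122 139 140 128 123 136 136 117  95  84  79  76  75  76  76  78  80  87
  90  91  90  88  91  96  99 100  97  91  88  87  85  83]
321 [152 172 164 138 129 145 142 121 101  91  88  84  83  85  86  88  88  90
  91  89  91  91  92  96  99  98  94  87  86  86  93  97]
322 [165 187 174 143 123 126 122 107  95  91  90  87  86  88  88  89  92  91
  91  89  91  93  93  96  99  99  91  86  85  90 109 120]
```

>>> arm_command(translation=[[0.05, 0.1, 0], [0.1, 0.25, 0], [0.1, 0.4, 0], [0.1, 0.4, 0]], rotation=[[0, 0, 0], [0, 0, 0], [0, 0, 0], [0, 0, 0]], grip=[0, 0, 0, 0])

```text
time_s: 6.55
position: [0.4737, 0.0622, 0.0499]
tcp_rot: [[-0.129, -0.003, 0.992], [-0.992, 0.0, -0.129], [0.0, -1.0, -0.003]]
force: [-0.2, -0.5, -1.1]
opening: 0.505
```

>>> arm_command(translation=[[0, 0.07, 0], [0, 0.14, 0], [0, 0.2, 0], [0, 0.26, 0], [0, 0.26, 0]], rotation=[[0, 0, 0], [0, 0, 0], [0, 0, 0], [0, 0, 0], [0, 0, 0]], grip=[0, 0, 0, 0, 0])

```text
time_s: 7.05
position: [0.4744, 0.0626, 0.0297]
tcp_rot: [[-0.129, -0.001, 0.992], [-0.992, 0.0, -0.129], [0.0, -1.0, -0.001]]
force: [-0.0, -0.4, -0.7]
opening: 0.5
```

```bash
python3 st.py; python3 d.py g5.png
```

```text
7.05 [0.4744 0.0626 0.0297] yaw -97.40078254809713 F [-0.0059 -0.3796 -0.7268] M [-0.142   0.0673  0.0267] 0.49967851785520906
height of tips expected 0.0077174599847051675 w 0.021736015526701593
exp tip [[331.8, 213.0], [332.1, 203.3]]
329 [ 41  40  37  35  35  35  40  39  41  49  62  81  91  95 103 109 102 100
 104 103  98  90  86  86  87  86  83  85  91  97 106 113]
330 [ 72  55  49  50  51  51  51  50  51  52  63  79  91  94 103 110 101  95
  93  94  87  79  75  73  75  73  73  78  90  96 101 100]
331 [ 95  70  60  63  68  68  63  60  59  57  61  77  85  87 100 109  98  80
  73  70  65  58  55  58  58  58  58  66  81  96 101 100]
332 [ 98  73  63  72  79  78  71  66  62  56  60  69  75  78  92 104  91  70
  53  47  44  43  43  48  53  55  56  64  80  96 104 103]
333 [ 91  70  63  77  85  82  72  67  64  57  57  62  63  66  77  83  74  57
  45  42  42  47  52  58  67  69  71  74  83  96 104 104]
334 [ 99  71  64  76  87  81  72  68  63  57  55  57  58  60  66  65  57  50
  51  55  59  63  70  77  82  84  83  84  88  94 101 102]
335 [120  83  64  78  86  82  72  68  64  58  55  56 
[... 239 characters left out ...]
 32 29 28 30 30 35 43 59 77 85 73 63 61 56 50 44 43 45 51 58 64
 67 67 67 66 73 79 82 76]
318 [32 32 30 28 30 26 31 32 35 44 61 78 87 82 80 79 71 57 50 46 44 44 49 53
 56 55 55 58 68 81 85 76]
319 [31 31 28 28 30 30 31 32 34 44 61 80 93 92 94 96 84 71 64 62 62 61 62 65
 67 68 67 67 73 82 83 72]
320 [ 30  28  29  29  27  30  32  32  36  43  61  79  93  97 100 104  94  84
  81  82  80  80  81  83  87  88  85  82  81  83  80  69]
321 [ 30  29  27  28  29  29  29  28  33  42  61  81  93  96 103 108  99  91
  90  90  88  89  91  93  96  95  93  87  84  82  83  77]
322 [ 29  30  32  31  32  31  31  33  35  43  60  79  93  97 105 109 100  94
  91  90  91  92  93  95  98  97  93  85  82  84  89  94]
```

View pics/g5.png

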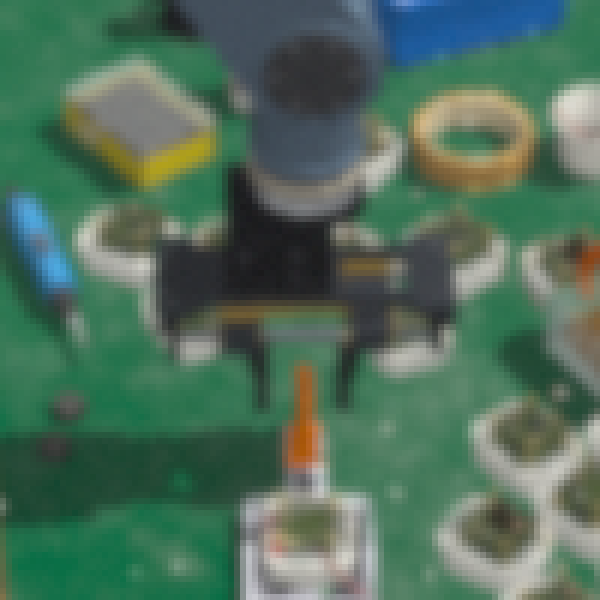

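>>> arm_command(translation=[[0, 0, 0], [0, 0, 0], [0, 0, 0], [0, 0, 0], [0, 0, 0]], rotation=[[0, 0, 0], [0, 0, 0], [0, 0, 0], [0, 0, 0], [0, 0, 0]], grip=[0.3, 0.5, 0.65, 0.7, 0.8])

```text
time_s: 7.6
position: [0.4748, 0.0625, 0.0304]
tcp_rot: [[-0.129, 0.0, 0.992], [-0.992, -0.0, -0.129], [-0.0, -1.0, 0.0]]
force: [-0.0, -0.3, -0.2]
opening: 0.151
```

>>> arm_command(translation=[[0, 0, 0], [0, 0, 0], [0, 0, 0]], rotation=[[0, 0, 0], [0, 0, 0], [0, 0, 0]], grip=[1, 1, 1])

```text
time_s: 7.9
position: [0.4751, 0.0625, 0.0304]
tcp_rot: [[-0.129, 0.001, 0.992], [-0.992, -0.0, -0.129], [0.0, -1.0, 0.001]]
force: [0.2, 1.0, 0.5]
opening: 0.112
```

```bash
python3 st.py; python3 c.py g6
```

```text
7.9 [0.4751 0.0625 0.0304] yaw -97.39877807809263 F [0.1523 1.0412 0.5165] M [-0.0524 -0.0241  0.1026] 0.11194274524500573
est from tcp (np.float64(0.4610265160500378), np.float64(-0.04563704822205043), np.float64(-1.699929364881991)) (array([-0.2566,  0.0667]), np.float64(-12.09877807809263))
['top'] [ 0.4623 -0.0397] -96.79951566569808 (array([-0.2624,  0.0684]), np.float64(-11.499515665698086)) 65.90700462407897
['side'] [ 0.4598 -0.039 ] -96.28722663314467 (array([-0.2633,  0.066 ]), np.float64(-10.987226633144664)) 53.52987564091524
['top', 'side'] [ 0.4614 -0.0393] -97.11232388048518 (array([-0.2629,  0.0675]), np.float64(-11.812323880485181)) 114.27071417128178
```

```bash
python3 -c "
from plan import *
plan([.4749,.0625,.03],-97.4,[.4144,-.0485,.03],-85.3,3,5)
from h import *
c=cap('side')
for z in (.09,.1,.11,.12,.13,.15): print(z,proj(c,[[.4749,.025,z],[.4749,.0625,z]]).round(1).tolist())
"
```

```text
[0.491, -0.0, -0.19] rot y -0.067 row frac [0.2, 0.4, 0.6, 0.8, 1.0]
[0.477, -0.0, -0.224] rot y -0.067 row frac [0.2, 0.4, 0.6, 0.8, 1.0]
[0.46, -0.0, -0.257] rot y -0.067 row frac [0.2, 0.4, 0.6, 0.8, 1.0]
0.09 [[327.3, 204.1], [325.7, 197.6]]
0.1 [[327.3, 202.2], [325.7, 195.7]]
0.11 [[327.4, 200.2], [325.7, 193.7]]
0.12 [[327.4, 198.2], [325.8, 191.8]]
0.13 [[327.4, 196.3], [325.8, 189.8]]
0.15 [[327.5, 192.2], [325.8, 185.8]]
```

>>> arm_command(translation=[[0.06, 0, -0.023], [0.18, 0, -0.07], [0.29, 0, -0.112], [0.39, 0, -0.15], [0.491, 0, -0.19]], rotation=[[0, -0.01, 0], [0, -0.025, 0], [0, -0.04, 0], [0, -0.054, 0], [0, -0.067, 0]], grip=[1, 1, 1, 1, 1])

```text
time_s: 8.55
position: [0.4543, 0.0253, 0.0303]
tcp_rot: [[-0.058, 0.0, 0.998], [-0.998, 0.0, -0.058], [-0.0, -1.0, 0.0]]
force: [0.4, 2.3, 1.0]
opening: 0.108
```

>>> arm_command(translation=[[0.095, 0, -0.045], [0.19, 0, -0.09], [0.286, 0, -0.134], [0.381, 0, -0.179], [0.477, 0, -0.224]], rotation=[[0, -0.013, 0], [0, -0.027, 0], [0, -0.04, 0], [0, -0.054, 0], [0, -0.067, 0]], grip=[1, 1, 1, 1, 1])

```text
time_s: 9.05
position: [0.434, -0.0116, 0.0303]
tcp_rot: [[0.012, -0.0, 1.0], [-1.0, 0.0, 0.012], [-0.0, -1.0, -0.0]]
force: [0.7, 2.9, 1.1]
opening: 0.112
```

>>> arm_command(translation=[[0.11, 0, -0.06], [0.22, 0, -0.12], [0.32, 0, -0.18], [0.41, 0, -0.23], [0.46, 0, -0.257]], rotation=[[0, -0.016, 0], [0, -0.032, 0], [0, -0.047, 0], [0, -0.06, 0], [0, -0.067, 0]], grip=[1, 1, 1, 1, 1])

```text
time_s: 9.55
position: [0.4136, -0.0487, 0.0303]
tcp_rot: [[0.081, -0.001, 0.997], [-0.997, 0.0, 0.081], [-0.001, -1.0, -0.001]]
force: [0.2, 2.4, 1.3]
opening: 0.111
```

```bash
sed -i 's/\.109/.1025/g' c.py; python3 st.py; python3 c.py g7
python3 - <<'E'
import cv2,numpy as np
a=cv2.imread('pics/g7top.png')[150:260,290:440];b=cv2.imread('pics/g7side.png')[190:300,285:385]
cv2.imwrite('pics/g7.png',np.hstack([cv2.resize(a,(450,330)),cv2.resize(b,(300,330))]))
E
```

```text
9.55 [ 0.4136 -0.0487  0.0303] yaw -85.34084099987172 F [0.1951 2.3571 1.268 ] M [ 0.3511 -0.1863  0.1412] 0.11133218141765946
est from tcp (np.float64(0.4219488301408936), np.float64(-0.15088437765189625), np.float64(-1.489478661868731)) (array([-0.1549,  0.0191]), np.float64(-0.04084099987171148))
['top'] [ 0.428  -0.2147] -86.92460626245908 (array([-0.0908,  0.0199]), np.float64(-1.6246062624590747)) 41.631153641165646
['side'] [ 0.4174 -0.1485] -92.86310153819667 (array([-0.1576,  0.0148]), np.float64(-7.563101538196667)) 46.36560814751874
['top', 'side'] [ 0.4216 -0.1499] -81.41594150290987 (array([-0.1558,  0.0188]), np.float64(3.884058497090128)) 66.47104324307506
```

View pics/g7.png

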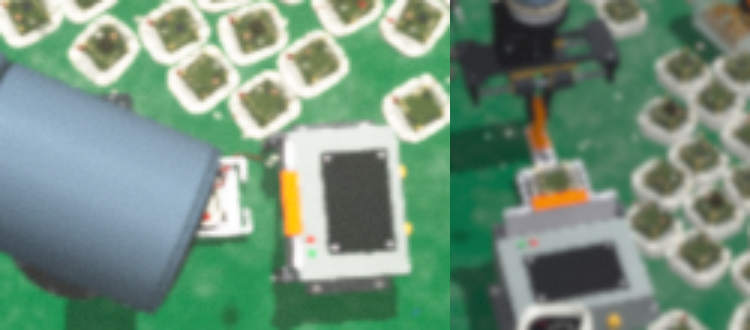

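```bash
cat > f.py <<'E'
from c import *
def line(x0,y0,x1,y1,z=.014): return ((x0,y0,z),(x1,y1,z))
et=[line(.018,.04,.05,.04),line(.025,-.04,.05,-.04),line(.05,.024,.05,.04),line(.05,-.04,.05,-.024)]
es=[line(-.05,.04,.02,.04),line(-.05,-.04,.02,-.04),line(-.05,-.04,-.05,-.014),line(-.05,.014,-.05,.04)]
s=bot.read_state();R=np.array(s['tcp_rot']);P=s['position'];yaw=np.arctan2(R[1,0],R[0,0])
est=np.array((P[0]+.1025*np.cos(yaw),P[1]+.1025*np.sin(yaw),yaw));print('est',est,tobox(est),'t',s['time_s'],'F',s['force'])
L=[]
for n,e in(('top',et),('side',es)):
    c=cap(n,sys.argv[1]+n+'.png');G=grads(c['image']);L.append((c,G)+pts(e))
def run(L,name):
    f=lambda p:-sum(score(p,*l) for l in L)
    b=min(((f(est+[x,y,a]),x,y,a) for x in np.arange(-.008,.0081,.002) for y in np.arange(-.008,.0081,.002) for a in np.radians([-3,-2,-1,0,1,2,3])),key=lambda r:r[0])
    q=est+b[1:];r=minimize(f,q,method='Nelder-Mead',options=dict(initial_simplex=np.array([q]+[q+d for d in np.diag([.001,.001,.01])])))
    print(name,r.x[:2],np.degrees(r.x[2]),*tobox(r.x),-r.fun)
run(L[:1],'top');run(L[1:],'side');run(L,'both')
E
python3 f.py g8
```

```text
est [ 0.422  -0.1512 -1.4903] (array([-0.1546,  0.0192]), np.float64(-0.08719034240797316)) t 9.65 F [ 0.1847 -0.4646  0.3165]
top [ 0.4256 -0.1604] -87.7572108649335 [-0.1451  0.0219] -2.4572108649334985 72.08694685393044
side [ 0.4172 -0.1522] -91.50771512444366 [-0.1539  0.0143] -6.207715124443661 56.83226458648526
both [ 0.4231 -0.1587] -84.344005175836 [-0.147   0.0196] 0.9559948241639958 115.3663537361725
```

```bash
cat > k.py <<'E'
from c import *
def line(x0,y0,x1,y1,z=.014): return ((x0,y0,z),(x1,y1,z))
ef=[line(.05,.024,.05,.04),line(.05,-.04,.05,-.024)]
el=[line(.02,.04,.047,.04),line(.027,-.04,.047,-.04)]
es=[line(-.05,.04,.02,.04),line(-.05,-.04,.02,-.04)]
eb=[line(-.05,-.04,-.05,-.014),line(-.05,.014,-.05,.04)]
def show(pt,ps,est,nm):
    for n,pth,e,ax in(('top',pt,ef,'x'),('top',pt,el,'y'),('side',ps,es,'y'),('side',ps,eb,'x')):
        c=CC[n];G=grads(cv2.imread(pth));l=(c,G)+pts(e)
        r=[]
        for d in np.arange(-.014,.0141,.002):
            cth,sth=np.cos(est[2]),np.sin(est[2]);v=np.array([cth,sth]) if ax=='x' else np.array([-sth,cth])
            r.append(score(np.r_[est[:2]+v*d,est[2]],*l))
        print(nm,n,ax,np.array(r).round(0).astype(int))
CC={n:cap(n) for n in('top','side')}
print((np.arange(-14,14.1,2)).astype(int))
show('pics/side0.png' and 'pics/top0.png','pics/side0.png',np.array([.4607,-.0458,np.radians(-97.5)]),'0')
t=np.radians(-97.4)
show('pics/g6top.png','pics/g6side.png',np.array([.4749+.1025*np.cos(t),.0625+.1025*np.sin(t),t]),'g6')
t=np.radians(-85.35)
show('pics/g8top.png','pics/g8side.png',np.array([.422,-.1512,t]),'g8')
E
python3 k.py
```

```text
[-14 -12 -10  -8  -6  -4  -2   0   2   4   6   8  10  12  14]
0 top x [20 31 30 26 24 26 38 67 73 71 61 34 14  5  3]
0 top y [17 18 14 24 44 42 48 70 74 63 43 24 11  8  6]
0 side y [15 19 29 39 43 46 51 49 39 36 30 22 17 14 12]
0 side x [37 43 50 55 56 56 54 47 39 30 22 20 22 24 28]
g6 top x [18 15  8 11 22 27 26 23 21 30 58 70 71 64 43]
g6 top y [18 22 18 23 38 40 48 68 73 61 41 23 11 11  8]
g6 side y [16 21 29 39 45 49 53 49 39 33 27 20 16 13 11]
g6 side x [ 9 13 21 30 39 50 59 64 64 64 60 51 40 27 19]
g8 top x [31 21 16 17 25 28 24 16 14 18 56 70 73 69 55]
g8 top y [25 21 12 29 47 42 42 56 61 42 27 16 13 12 12]
g8 side y [20 25 33 39 42 45 48 46 44 40 32 24 16 10  9]
g8 side x [12 16 23 32 44 55 63 67 68 65 60 53 41 27 22]
```

>>> arm_command(translation=[[0.07, 0, 0.002], [0.2, 0, 0.003], [0.33, 0, 0.005], [0.44, 0, 0.006], [0.5, 0, 0.006]], rotation=[[0, 0, 0], [0, 0, 0], [0, 0, 0], [0, 0, 0], [0, 0, 0]], grip=[1, 1, 1, 1, 1])

```text
time_s: 10.35
position: [0.418, -0.089, 0.0303]
tcp_rot: [[0.08, -0.0, 0.997], [-0.997, 0.001, 0.08], [-0.001, -1.0, -0.0]]
force: [-0.8, 5.9, 5.6]
opening: 0.111
```

>>> arm_command(translation=[[0.03, 0, 0], [0.06, 0, 0], [0.09, 0, 0], [0.12, 0, 0], [0.15, 0, 0]], rotation=[[0, 0, 0], [0, 0, 0], [0, 0, 0], [0, 0, 0], [0, 0, 0]], grip=[1, 1, 1, 1, 1])

```text
time_s: 10.85
position: [0.4185, -0.1002, 0.0303]
tcp_rot: [[0.081, -0.001, 0.997], [-0.997, 0.001, 0.081], [-0.001, -1.0, -0.001]]
force: [-1.0, 5.7, 6.0]
opening: 0.114
```

```bash
sed -i 's/\.1025/.109/g' f.py c.py; python3 st.py
python3 - <<'E'
from c import *
s=bot.read_state();R=np.array(s['tcp_rot']);P=s['position'];y=np.arctan2(R[1,0],R[0,0])
print(tobox((P[0]+.109*np.cos(y),P[1]+.109*np.sin(y),y)))
E
```

```text
10.85 [ 0.4185 -0.1002  0.0303] yaw -85.38083796030782 F [-1.0355  5.6501  5.9732] M [ 0.8169  0.0275 -0.0101] 0.11376110343741079
(array([-0.0967,  0.0196]), np.float64(-0.08083796030781056))
```

>>> arm_command(translation=[[0, -0.004, 0], [0, -0.006, 0], [0, -0.006, 0]], rotation=[[0, 0, 0], [0, 0, 0], [0, 0, 0]], grip=[1, 1, 1])

```text
time_s: 11.15
position: [0.4194, -0.101, 0.0305]
tcp_rot: [[0.081, 0.0, 0.997], [-0.997, -0.001, 0.081], [0.001, -1.0, 0.0]]
force: [-0.5, -0.7, -2.9]
opening: 0.117
```

>>> arm_command(translation=[[0.03, 0.002, 0], [0.06, 0.002, 0], [0.09, 0.002, 0], [0.12, 0.002, 0]], rotation=[[0, 0, 0], [0, 0, 0], [0, 0, 0], [0, 0, 0]], grip=[1, 1, 1, 1])

```text
time_s: 11.55
position: [0.42, -0.1102, 0.0306]
tcp_rot: [[0.081, 0.0, 0.997], [-0.997, -0.0, 0.081], [0.0, -1.0, 0.0]]
force: [-0.9, 0.7, -2.3]
opening: 0.112
```

```bash
cat > w.py <<'E'
from c import *
s=bot.read_state();R=np.array(s['tcp_rot']);P=s['position'];y=np.arctan2(R[1,0],R[0,0])
F=np.array(s['force']);c,n=np.cos(bx[2]),np.sin(bx[2])
q,a=tobox((P[0]+.109*np.cos(y),P[1]+.109*np.sin(y),y))
print('t',round(s['time_s'],2),'car box mm',q*1e3,'nose',q[0]*1e3+50,'yaw',a,'z',P[2]*1e3,'Fbox',c*F[0]+n*F[1],-n*F[0]+c*F[1],F[2],'M',np.array(s['moment']),'tilt',R[:,1])
E
python3 w.py
```

```text
t 11.55 car box mm [-86.5527  20.3844] nose -36.55266647960623 yaw -0.03965523474805915 z 30.56612582089363 Fbox -0.7460323781813548 -0.8718267736427529 -2.284935873399226 M [ 0.1757  0.1143 -0.0406] tilt [ 0.0002 -0.0002 -1.    ]
```

>>> arm_command(translation=[[0.04, 0.001, 0], [0.08, 0.001, 0], [0.12, 0.001, 0], [0.144, 0.001, 0], [0.144, 0.001, 0]], rotation=[[0, 0, 0], [0, 0, 0], [0, 0, 0], [0, 0, 0], [0, 0, 0]], grip=[1, 1, 1, 1, 1])

```text
time_s: 12.05
position: [0.4211, -0.122, 0.0305]
tcp_rot: [[0.081, 0.001, 0.997], [-0.997, -0.001, 0.081], [0.001, -1.0, 0.001]]
force: [0.1, -0.1, -1.9]
opening: 0.108
```

```bash
python3 w.py
```

```text
t 12.05 car box mm [-74.7445  20.4639] nose -24.744531482705284 yaw -0.061349261782982445 z 30.519507913541265 Fbox 0.09723497414660662 0.12698666323674218 -1.8843242687587223 M [-0.096   0.08   -0.0116] tilt [ 0.0006 -0.0006 -1.    ]
```

>>> arm_command(translation=[[0, 0, -0.01], [0, 0, -0.02], [0, 0, -0.03]], rotation=[[0, 0, 0], [0, 0, 0], [0, 0, 0]], grip=[1, 1, 1])

```text
time_s: 12.35
position: [0.4186, -0.1217, 0.0306]
tcp_rot: [[0.082, 0.001, 0.997], [-0.997, -0.0, 0.082], [0.0, -1.0, 0.001]]
force: [0.7, -0.1, -2.9]
opening: 0.114
```

```bash
python3 w.py
```

```text
t 12.35 car box mm [-75.2106  18.0876] nose -25.210617956609013 yaw -0.02330400834527638 z 30.55118390154496 Fbox 0.13226020249510245 0.6758089941430963 -2.9035335603055517 M [ 0.0572 -0.0672  0.1186] tilt [ 0.0006 -0.0004 -1.    ]
```

>>> arm_command(translation=[[0, 0, -0.01], [0, 0, -0.02], [0, 0, -0.03], [0, 0, -0.04]], rotation=[[0, 0, 0], [0, 0, 0], [0, 0, 0], [0, 0, 0]], grip=[1, 1, 1, 1])

```text
time_s: 12.75
position: [0.4152, -0.1219, 0.0305]
tcp_rot: [[0.081, 0.0, 0.997], [-0.997, -0.0, 0.081], [0.0, -1.0, 0.0]]
force: [-0.1, -0.1, -1.9]
opening: 0.111
```

```bash
python3 w.py
```

```text
t 12.75 car box mm [-75.339   14.6706] nose -25.339015237806166 yaw -0.03727642610842942 z 30.536661753332584 Fbox 0.10726478184755175 -0.13083257406020027 -1.8715699979432605 M [ 0.0294 -0.0328  0.1219] tilt [ 0.0002 -0.0001 -1.    ]
```

>>> arm_command(translation=[[0, 0, -0.01], [0, 0, -0.02], [0, 0, -0.03], [0, 0, -0.04]], rotation=[[0, 0, 0], [0, 0, 0], [0, 0, 0], [0, 0, 0]], grip=[1, 1, 1, 1])

```text
time_s: 13.15
position: [0.4121, -0.122, 0.0305]
tcp_rot: [[0.081, 0.0, 0.997], [-0.997, 0.0, 0.081], [-0.0, -1.0, 0.0]]
force: [1.3, 2.1, -0.6]
opening: 0.112
```

```bash
python3 w.py
```

```text
t 13.15 car box mm [-75.436   11.5679] nose -25.43597060911634 yaw -0.04087194814411965 z 30.54031668913868 Fbox -2.008562646342756 1.4225908337399336 -0.578248079761305 M [ 0.3932 -0.3932  0.2318] tilt [ 0.0004  0.0001 -1.    ]
```

>>> arm_command(translation=[[0, 0, -0.005], [0, 0, -0.01], [0, 0, -0.015]], rotation=[[0, 0, 0], [0, 0, 0], [0, 0, 0]], grip=[1, 1, 1])

```text
time_s: 13.45
position: [0.411, -0.122, 0.0306]
tcp_rot: [[0.081, 0.0, 0.997], [-0.997, 0.0, 0.081], [-0.0, -1.0, 0.0]]
force: [3.5, 4.6, -0.5]
opening: 0.11
```

```bash
python3 w.py
```

```text
t 13.45 car box mm [-75.604   10.5025] nose -25.60402969195428 yaw -0.027352646414417835 z 30.589591199685845 Fbox -4.313119337367383 3.9111070715352523 -0.49927822079469086 M [ 0.7311 -0.6199  0.3828] tilt [ 0.0004  0.0001 -1.    ]
```

```bash
cat > v.py <<'E'
from c import *
def line(x0,y0,x1,y1,z=.014): return ((x0,y0,z),(x1,y1,z))
s=bot.read_state();R=np.array(s['tcp_rot']);P=s['position'];yaw=np.arctan2(R[1,0],R[0,0])
est=np.array((P[0]+.109*np.cos(yaw),P[1]+.109*np.sin(yaw),yaw))
C={n:cap(n,sys.argv[1]+n+'.png') for n in('top','side')}
c=C['side'];G=grads(c['image'])
sets=dict(x=[line(-.05,-.04,-.05,-.014),line(-.05,.014,-.05,.04)],y=[line(-.05,.04,-.02,.04),line(-.05,-.04,-.02,-.04)])
d=np.arange(-.02,.0201,.002);print((d*1e3).round().astype(int))
for ax,e in sets.items():
    v=np.array([np.cos(yaw),np.sin(yaw)]) if ax=='x' else np.array([-np.sin(yaw),np.cos(yaw)])
    print(ax,np.array([score(np.r_[est[:2]+v*k,yaw],c,G,*pts(e)) for k in d]).round().astype(int))
im=c['image'];x,y=290,190
b=cv2.resize(im[y:y+80,x:x+80],None,fx=7,fy=7,interpolation=cv2.INTER_CUBIC)
for e,p in((CAR,est),(BOX,bx)):
    for u in overlay(c,e,p): cv2.circle(b,tuple(int(k) for k in (u-[x,y]+.5)*7),1,(255,0,255),-1)
cv2.imwrite('pics/'+sys.argv[1]+'.png',b)
E
python3 v.py h1
```

```text
[-20 -18 -16 -14 -12 -10  -8  -6  -4  -2   0   2   4   6   8  10  12  14
  16  18  20]
x [46 35 32 38 42 40 39 43 45 45 39 30 20 13  7  4  2  3  4  6 10]
y [12  7  5  4  4  3  2  2  2  2  1  2  3  4  4  4  4  3  4  5  7]
```

View pics/h1.png

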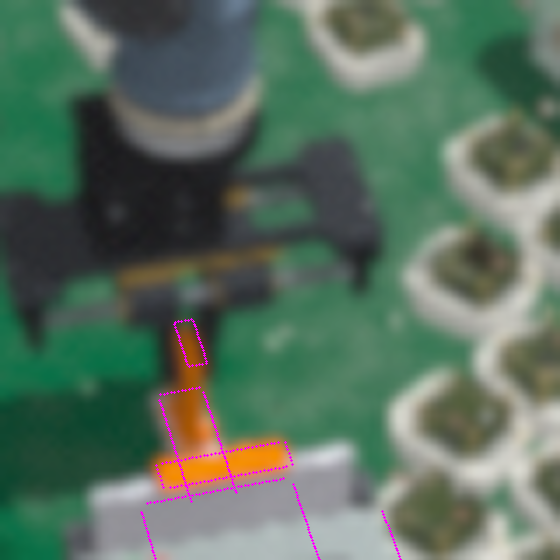

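>>> arm_command(translation=[[0, 0, 0.02], [0, 0, 0.04], [0.02, 0, 0.04], [0.04, 0, 0.04], [0.06, 0, 0.04]], rotation=[[0, 0, 0], [0, 0, 0], [0, 0, 0], [0, 0, 0], [0, 0, 0]], grip=[1, 1, 1, 1, 1])

```text
time_s: 14.05
position: [0.4139, -0.1267, 0.0304]
tcp_rot: [[0.081, -0.001, 0.997], [-0.997, 0.001, 0.081], [-0.001, -1.0, -0.001]]
force: [-0.5, 1.0, -1.6]
opening: 0.115
```

```bash
python3 w.py
```

```text
t 14.05 car box mm [-70.6652  12.8839] nose -20.665219886682905 yaw -0.07383553664815394 z 30.44098992288114 Fbox -1.0829453336625796 -0.415044860926579 -1.575834388758292 M [ 0.1206 -0.0205 -0.0148] tilt [-0.0009  0.0005 -1.    ]
```

>>> arm_command(translation=[[0, 0, -0.01], [0, 0, -0.02], [0, 0, -0.025], [0, 0, -0.03]], rotation=[[0, 0, 0], [0, 0, 0], [0, 0, 0], [0, 0, 0]], grip=[1, 1, 1, 1])

```text
time_s: 14.45
position: [0.4125, -0.1272, 0.0306]
tcp_rot: [[0.082, 0.001, 0.997], [-0.997, -0.001, 0.082], [0.001, -1.0, 0.001]]
force: [2.6, 2.9, -1.0]
opening: 0.112
```

```bash
python3 w.py
```

```text
t 14.45 car box mm [-70.2975  11.594 ] nose -20.297518693715702 yaw -0.021056776505773728 z 30.58799257042822 Fbox -2.626965807737939 2.8409083372441812 -1.0325753733710497 M [ 0.4532 -0.4418  0.2374] tilt [ 0.0011 -0.0006 -1.    ]
```

>>> arm_command(translation=[[0, 0, 0.015], [0.03, 0, 0.015], [0.07, 0, 0.015], [0.11, 0, 0.015], [0.15, 0, 0.015]], rotation=[[0, 0, 0], [0, 0, 0], [0, 0, 0], [0, 0, 0], [0, 0, 0]], grip=[1, 1, 1, 1, 1])

```text
time_s: 14.95
position: [0.4141, -0.139, 0.0305]
tcp_rot: [[0.081, -0.0, 0.997], [-0.997, 0.0, 0.081], [-0.0, -1.0, -0.0]]
force: [1.8, 3.3, -1.2]
opening: 0.111
```

```bash
python3 w.py
```

```text
t 14.95 car box mm [-58.3997  12.1671] nose -8.39969527660989 yaw -0.06058480773078165 z 30.504916263008504 Fbox -3.1855792517615438 2.11239804966834 -1.2053847611673971 M [ 0.4589 -0.2425  0.1337] tilt [-0.0001  0.0002 -1.    ]
```

>>> arm_command(translation=[[0, 0, 0.006], [0, 0, 0.012], [0, 0, 0.012]], rotation=[[0, 0, 0], [0, 0, 0], [0, 0, 0]], grip=[1, 1, 1])

```text
time_s: 15.25
position: [0.415, -0.139, 0.0304]
tcp_rot: [[0.081, -0.0, 0.997], [-0.997, -0.0, 0.081], [0.0, -1.0, -0.0]]
force: [-0.1, -0.4, -1.5]
opening: 0.114
```

```bash
python3 w.py
```

```text
t 15.25 car box mm [-58.2562  13.0387] nose -8.256227275192899 yaw -0.07462941686662972 z 30.441586981758903 Fbox 0.37895940062363836 -0.10559488100973058 -1.4864061721201764 M [-0.1812  0.0968 -0.0358] tilt [-0.0001 -0.0002 -1.    ]
```

>>> arm_command(translation=[[0.03, 0, 0], [0.06, 0, 0], [0.09, 0, 0], [0.12, 0, 0], [0.14, 0, 0]], rotation=[[0, 0, 0], [0, 0, 0], [0, 0, 0], [0, 0, 0], [0, 0, 0]], grip=[1, 1, 1, 1, 1])

```text
time_s: 15.75
position: [0.4159, -0.1501, 0.0305]
tcp_rot: [[0.081, -0.0, 0.997], [-0.997, 0.0, 0.081], [-0.0, -1.0, -0.0]]
force: [-0.2, 1.5, -1.1]
opening: 0.118
```

```bash
python3 w.py
```

```text
t 15.75 car box mm [-47.1706  13.048 ] nose 2.8293798617257195 yaw -0.06117372663363523 z 30.47333641504408 Fbox -1.5007285483636013 -0.054022169392267325 -1.0878538506013138 M [0.146  0.0554 0.0368] tilt [-0.0002  0.0001 -1.    ]
```

Inside both rails with only friction. Continue.

>>> arm_command(translation=[[0.04, 0, 0], [0.08, 0, 0], [0.12, 0, 0], [0.16, 0, 0], [0.2, 0, 0]], rotation=[[0, 0, 0], [0, 0, 0], [0, 0, 0], [0, 0, 0], [0, 0, 0]], grip=[1, 1, 1, 1, 1])

```text
time_s: 16.25
position: [0.4173, -0.1661, 0.0305]
tcp_rot: [[0.081, -0.0, 0.997], [-0.997, 0.0, 0.081], [-0.0, -1.0, -0.0]]
force: [-0.1, 1.3, -1.4]
opening: 0.11
```

```bash
python3 w.py
```

```text
t 16.25 car box mm [-31.0671  13.1089] nose 18.932923406221413 yaw -0.054855727416629224 z 30.489504525389336 Fbox -1.309528575315397 0.01066133520466013 -1.405454322884106 M [ 0.1249  0.0344 -0.0418] tilt [-0.0001  0.0001 -1.    ]
```

>>> arm_command(translation=[[0.04, 0, 0], [0.08, 0, 0], [0.12, 0, 0], [0.16, 0, 0], [0.2, 0, 0]], rotation=[[0, 0, 0], [0, 0, 0], [0, 0, 0], [0, 0, 0], [0, 0, 0]], grip=[1, 1, 1, 1, 1])

```text
time_s: 16.75
position: [0.4186, -0.182, 0.0305]
tcp_rot: [[0.081, -0.0, 0.997], [-0.997, 0.0, 0.081], [-0.0, -1.0, -0.0]]
force: [0.0, 0.5, -2.9]
opening: 0.111
```

```bash
python3 w.py
```

```text
t 16.75 car box mm [-15.1022  13.1144] nose 34.89779390249953 yaw -0.04874786692296677 z 30.504995647552338 Fbox -0.4501774779558456 0.058618628675611614 -2.9495861687485645 M [0.1463 0.0918 0.0044] tilt [-0.  0. -1.]
```

>>> arm_command(translation=[[0.0125, 0.001, 0], [0.025, 0.001, 0], [0.0375, 0.001, 0], [0.05, 0.001, 0]], rotation=[[0, 0, 0], [0, 0, 0], [0, 0, 0], [0, 0, 0]], grip=[1, 1, 1, 1])

```text
time_s: 17.15
position: [0.4189, -0.1857, 0.0305]
tcp_rot: [[0.081, -0.0, 0.997], [-0.997, 0.0, 0.081], [-0.0, -1.0, -0.0]]
force: [-1.1, 0.4, -1.4]
opening: 0.111
```

```bash
python3 w.py
```

```text
t 17.15 car box mm [-11.4394  13.0948] nose 38.56055375901001 yaw -0.037978349009521656 z 30.460393603473587 Fbox -0.43995263328407164 -1.0713294290753281 -1.3832984851416104 M [ 0.162   0.0066 -0.0027] tilt [-0.0001  0.0001 -1.    ]
```

>>> arm_command(translation=[[0.01, 0, 0], [0.02, 0, 0], [0.025, 0, 0]], rotation=[[0, 0, 0], [0, 0, 0], [0, 0, 0]], grip=[1, 1, 1])

```text
time_s: 17.45
position: [0.419, -0.1877, 0.0304]
tcp_rot: [[0.081, -0.0, 0.997], [-0.997, 0.0, 0.081], [-0.0, -1.0, -0.0]]
force: [-0.2, 1.7, -0.4]
opening: 0.114
```

```bash
python3 w.py
```

```text
t 17.45 car box mm [-9.3885 13.0867] nose 40.61145214764672 yaw -0.0526988683368881 z 30.43276070184814 Fbox -1.7023923552468165 -0.08023707780948125 -0.38283448513913343 M [ 0.3032  0.0604 -0.0117] tilt [-0.0001  0.0002 -1.    ]
```

>>> arm_command(translation=[[0.008, 0, 0], [0.016, 0, 0], [0.016, 0, 0]], rotation=[[0, 0, 0], [0, 0, 0], [0, 0, 0]], grip=[1, 1, 1])

```text
time_s: 17.75
position: [0.4187, -0.1882, 0.0304]
tcp_rot: [[0.081, -0.001, 0.997], [-0.997, 0.001, 0.081], [-0.001, -1.0, -0.001]]
force: [-0.0, 4.5, 0.9]
opening: 0.115
```

```bash
python3 w.py
```

```text
t 17.75 car box mm [-8.8985 12.7398] nose 41.10149856707104 yaw -0.044370711449981545 z 30.411059767630018 Fbox -4.486822844785683 0.3646071946828412 0.9319165577734287 M [ 0.7034 -0.0866  0.1063] tilt [-0.001   0.0012 -1.    ]
```

>>> arm_command(translation=[[0.005, 0, 0], [0.009, 0, 0], [0.009, 0, 0]], rotation=[[0, 0, 0], [0, 0, 0], [0, 0, 0]], grip=[1, 1, 1])

```text
time_s: 18.05
position: [0.4186, -0.1885, 0.0304]
tcp_rot: [[0.081, -0.001, 0.997], [-0.997, 0.002, 0.081], [-0.002, -1.0, -0.001]]
force: [1.1, 6.9, 1.4]
opening: 0.115
```

```bash
python3 w.py
```

```text
t 18.05 car box mm [-8.6543 12.5662] nose 41.345665677943266 yaw -0.04414873405784771 z 30.41372521011043 Fbox -6.783043283923305 1.643757346641955 1.393182959433621 M [ 0.9764 -0.2102  0.1281] tilt [-0.0014  0.0018 -1.    ]
```

>>> arm_command(translation=[[-0.004, 0, 0], [-0.007, 0, 0], [-0.007, 0, 0]], rotation=[[0, 0, 0], [0, 0, 0], [0, 0, 0]], grip=[1, 1, 1])

```text
time_s: 18.35
position: [0.4188, -0.1885, 0.0304]
tcp_rot: [[0.081, -0.001, 0.997], [-0.997, 0.001, 0.081], [-0.001, -1.0, -0.001]]
force: [0.5, 5.9, 0.3]
opening: 0.113
```

>>> arm_command(translation=[[0, 0, 0], [0, 0, 0], [0, 0, 0], [0, 0, 0], [0, 0, 0]], rotation=[[0, 0, 0], [0, 0, 0], [0, 0, 0], [0, 0, 0], [0, 0, 0]], grip=[0.75, 0.6, 0.4, 0.3, 0.3])

```text
time_s: 18.85
position: [0.4195, -0.1896, 0.0305]
tcp_rot: [[0.081, 0.001, 0.997], [-0.997, -0.001, 0.081], [0.001, -1.0, 0.001]]
force: [-0.6, -0.5, -0.3]
opening: 0.331
```

```bash
python3 w.py; python3 st.py
```

```text
t 18.85 car box mm [-7.4426 13.3479] nose 42.55739673323437 yaw -0.054526335644526025 z 30.50340820614522 Fbox 0.408483070060201 -0.6500412368284145 -0.27288431996161155 M [-0.108   0.0578  0.0592] tilt [ 0.0006 -0.0006 -1.    ]
18.85 [ 0.4195 -0.1896  0.0305] yaw -85.35452633564452 F [-0.6144 -0.4604 -0.2729] M [-0.108   0.0578  0.0592] 0.3310613100679198
```

>>> arm_command(translation=[[0, -0.1, 0], [0, -0.4, 0], [0, -0.7, 0], [0, -1, 0], [0, -1, 0]], rotation=[[0, 0, 0], [0, 0, 0], [0, 0, 0], [0, 0, 0], [0, 0, 0]], grip=[0.2, 0.2, 0.2, 0.2, 0.2])

```text
time_s: 19.35
position: [0.421, -0.1905, 0.1134]
tcp_rot: [[0.081, 0.006, 0.997], [-0.997, -0.004, 0.081], [0.005, -1.0, 0.005]]
force: [0.5, -0.3, -0.5]
opening: 0.402
```

>>> arm_command(translation=[[-0.3, -0.3, 0], [-0.8, -0.6, 0], [-1, -0.8, 0], [-1, -0.8, 0]], rotation=[[0, 0, 0], [0, 0, 0], [0, 0, 0], [0, 0, 0]], grip=[1, 1, 1, 1])

```text
time_s: 19.75
position: [0.4126, -0.1078, 0.1757]
tcp_rot: [[0.084, 0.002, 0.996], [-0.996, -0.001, 0.084], [0.001, -1.0, 0.002]]
force: [0.1, -0.1, -0.2]
opening: 0.126
```

```bash
python3 st.py
cat > y.py <<'E'
from c import *
C={n:cap(n,sys.argv[1]+n+'.png') for n in('top','side')}
hm=frombox(-.007,.0135);p=(hm[0],hm[1],bx[2]);o=[]
for n,(x,y,w,h) in dict(top=(320,160,110,90),side=(285,190,90,90)).items():
    b=cv2.resize(C[n]['image'][y:y+h,x:x+w],None,fx=4.4,fy=5,interpolation=cv2.INTER_CUBIC)
    if len(sys.argv)>2:
      for u in overlay(C[n],CAR[3:],p): cv2.circle(b,(int((u[0]-x+.5)*4.4),int((u[1]-y+.5)*5)),0,(255,0,255),-1)
    o.append(b)
b=np.hstack(o);print(b.shape);cv2.imwrite('pics/'+sys.argv[1]+'.png',b[:,:800] if b.shape[1]>800 else b)
E
sed -i 's/fx=4.4,fy=5/fx=4,fy=4.5/;s/\*4\.4)/*4)/;s/+.5)\*5)/+.5)*4.5)/' y.py
python3 y.py i1 o
```

```text
19.75 [ 0.4126 -0.1078  0.1757] yaw -85.17849107588779 F [ 0.0937 -0.0774 -0.2428] M [-0.1018  0.0604  0.0044] 0.12592778248593106
(405, 800, 3)
```

View pics/i1.png

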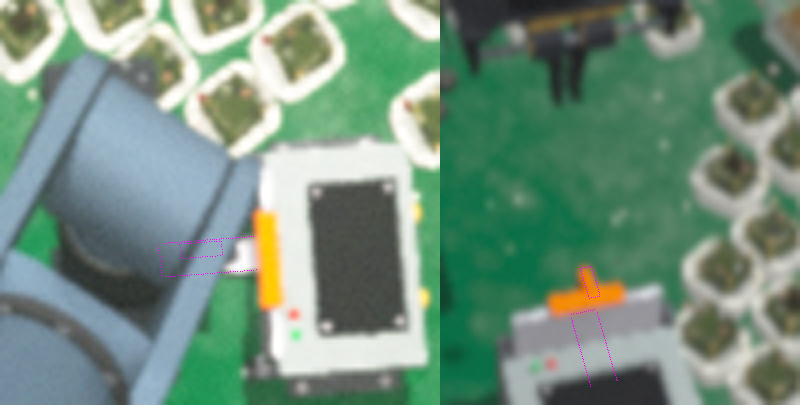

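Run:
```python
from c import *
from plan import plan
s=bot.read_state();P=s['position'];q,_=tobox((P[0],P[1],0));print(q)
T=frombox(-.065,.0);print(T)
plan(P,-85.2,[T[0],T[1],.115],-85.3,2,4)
```

```text
[-0.1968  0.0134]
[ 0.4103 -0.242 ]
[0.824, 0.371, -0.085] rot y 0.001 row frac [0.25, 0.5, 0.75, 1.0]
[0.824, 0.371, -0.085] rot y 0.001 row frac [0.25, 0.5, 0.75, 1.0]
```

>>> arm_command(translation=[[0.2, 0.07, -0.02], [0.42, 0.15, -0.042], [0.64, 0.24, -0.065], [0.824, 0.31, -0.085]], rotation=[[0, 0, 0], [0, 0, 0], [0, 0, 0], [0, 0, 0]], grip=[1, 1, 1, 1])

```text
time_s: 20.25
position: [0.4109, -0.1774, 0.1481]
tcp_rot: [[0.08, -0.002, 0.997], [-0.997, 0.001, 0.08], [-0.001, -1.0, -0.001]]
force: [1.0, 0.3, 0.7]
opening: 0.005
```

>>> arm_command(translation=[[0.25, 0.07, -0.02], [0.5, 0.14, -0.05], [0.72, 0.25, -0.075], [0.824, 0.35, -0.085], [0.824, 0.4, -0.085]], rotation=[[0, 0, 0], [0, 0, 0], [0, 0, 0], [0, 0, 0], [0, 0, 0]], grip=[1, 1, 1, 1, 1])

```text
time_s: 20.75
position: [0.4095, -0.243, 0.1163]
tcp_rot: [[0.079, -0.001, 0.997], [-0.997, 0.001, 0.079], [-0.001, -1.0, -0.001]]
force: [-1.3, -0.4, 0.5]
opening: 0.005
```

```bash
python3 st.py;python3 - <<'E'
from c import *
s=bot.read_state();P=s['position'];q,_=tobox((P[0],P[1],0));print(q)
E
python3 y.py i2
```

```text
20.75 [ 0.4095 -0.243   0.1163] yaw -85.46950681924143 F [-1.251  -0.4148  0.5024] M [-0.1019  0.0665 -0.0134] 0.00494082366073324
[-0.0641 -0.0009]
(405, 800, 3)
```

View pics/i2.png

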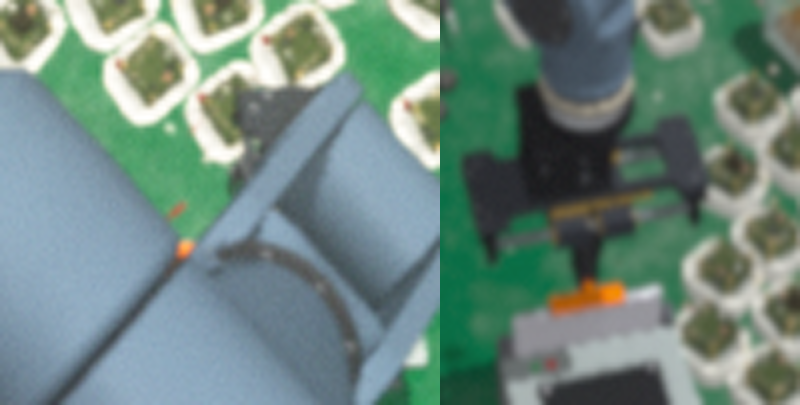

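>>> arm_command(translation=[[0, 0.06, 0], [0, 0.12, 0], [0, 0.18, 0], [0, 0.22, 0], [0, 0.25, 0]], rotation=[[0, 0, 0], [0, 0, 0], [0, 0, 0], [0, 0, 0], [0, 0, 0]], grip=[1, 1, 1, 1, 1])

```text
time_s: 21.35
position: [0.4098, -0.2417, 0.0973]
tcp_rot: [[0.082, -0.0, 0.997], [-0.997, 0.0, 0.082], [-0.0, -1.0, -0.0]]
force: [-0.7, -0.2, 1.1]
opening: 0.003
```

>>> arm_command(translation=[[0, 0.02, 0], [0, 0.04, 0], [0, 0.06, 0]], rotation=[[0, 0, 0], [0, 0, 0], [0, 0, 0]], grip=[1, 1, 1])

```text
time_s: 21.65
position: [0.4099, -0.2421, 0.0928]
tcp_rot: [[0.081, 0.0, 0.997], [-0.997, -0.0, 0.081], [0.0, -1.0, 0.0]]
force: [0.3, -0.7, -0.1]
opening: 0.006
```

>>> arm_command(translation=[[0, 0.02, 0], [0, 0.04, 0], [0, 0.06, 0], [0, 0.08, 0]], rotation=[[0, 0, 0], [0, 0, 0], [0, 0, 0], [0, 0, 0]], grip=[1, 1, 1, 1])

```text
time_s: 22.05
position: [0.4099, -0.242, 0.0865]
tcp_rot: [[0.081, 0.0, 0.997], [-0.997, -0.0, 0.081], [0.0, -1.0, 0.0]]
force: [0.4, 1.5, 2.9]
opening: 0.009
```

>>> arm_command(translation=[[0, 0.03, 0], [0, 0.06, 0], [0, 0.09, 0], [0, 0.12, 0], [0, 0.15, 0]], rotation=[[0, 0, 0], [0, 0, 0], [0, 0, 0], [0, 0, 0], [0, 0, 0]], grip=[1, 1, 1, 1, 1])

```text
time_s: 22.55
position: [0.4099, -0.242, 0.0742]
tcp_rot: [[0.081, 0.0, 0.997], [-0.997, -0.0, 0.081], [0.0, -1.0, 0.0]]
force: [-0.4, 0.5, 3.4]
opening: 0.003
```

>>> arm_command(translation=[[0, 0.03, 0], [0, 0.06, 0], [0, 0.09, 0], [0, 0.12, 0], [0, 0.15, 0]], rotation=[[0, 0, 0], [0, 0, 0], [0, 0, 0], [0, 0, 0], [0, 0, 0]], grip=[1, 1, 1, 1, 1])

```text
time_s: 23.05
position: [0.4099, -0.242, 0.0623]
tcp_rot: [[0.081, 0.0, 0.997], [-0.997, -0.0, 0.081], [0.0, -1.0, 0.0]]
force: [-0.2, 0.1, 2.5]
opening: 0.004
```

```bash
python3 w.py
```

```text
t 23.05 car box mm [43.9984 -0.4402] nose 93.99836855806399 yaw -0.04711492113639243 z 62.25177889005984 Fbox -0.14737254457764382 -0.1982243801365614 2.504575817163506 M [-0.0843  0.09   -0.0326] tilt [ 0.0002 -0.0002 -1.    ]
```

>>> arm_command(translation=[[0, 0.015, 0], [0, 0.03, 0], [0, 0.04, 0], [0, 0.05, 0], [0, 0.06, 0]], rotation=[[0, 0, 0], [0, 0, 0], [0, 0, 0], [0, 0, 0], [0, 0, 0]], grip=[1, 1, 1, 1, 1])

```text
time_s: 23.55
position: [0.4099, -0.242, 0.0576]
tcp_rot: [[0.081, 0.0, 0.997], [-0.997, -0.0, 0.081], [0.0, -1.0, 0.0]]
force: [-0.7, 0.3, 2.7]
opening: 0.006
```

>>> arm_command(translation=[[0, 0.01, 0], [0, 0.02, 0], [0, 0.02, 0]], rotation=[[0, 0, 0], [0, 0, 0], [0, 0, 0]], grip=[1, 1, 1])

```text
time_s: 23.85
position: [0.4099, -0.242, 0.0559]
tcp_rot: [[0.081, 0.0, 0.997], [-0.997, -0.0, 0.081], [0.0, -1.0, 0.0]]
force: [0.5, -0.6, 1.9]
opening: 0.011
```

>>> arm_command(translation=[[0, 0.01, 0], [0, 0.02, 0], [0, 0.025, 0]], rotation=[[0, 0, 0], [0, 0, 0], [0, 0, 0]], grip=[1, 1, 1])

```text
time_s: 24.15
position: [0.4099, -0.242, 0.055]
tcp_rot: [[0.081, 0.0, 0.997], [-0.997, -0.0, 0.081], [0.0, -1.0, 0.0]]
force: [-0.5, 1.4, 15.9]
opening: 0.005
```

>>> arm_command(translation=[[0, -0.02, 0], [0, -0.06, 0], [0, -0.2, 0], [0, -0.5, 0], [0, -0.8, 0]], rotation=[[0, 0, 0], [0, 0, 0], [0, 0, 0], [0, 0, 0], [0, 0, 0]], grip=[1, 1, 1, 1, 1])

```text
time_s: 24.65
position: [0.4093, -0.2415, 0.1187]
tcp_rot: [[0.081, -0.001, 0.997], [-0.997, 0.001, 0.081], [-0.001, -1.0, -0.001]]
force: [0.9, -0.0, 0.1]
opening: 0.002
```

>>> arm_command(translation=[[-0.3, -0.4, 0], [-0.7, -0.8, 0], [-1, -0.8, 0], [-1, -0.8, 0]], rotation=[[0, 0, 0], [0, 0, 0], [0, 0, 0], [0, 0, 0]], grip=[1, 1, 1, 1])

```text
time_s: 25.05
position: [0.4021, -0.1593, 0.1832]
tcp_rot: [[0.084, -0.0, 0.996], [-0.996, 0.001, 0.084], [-0.001, -1.0, -0.0]]
force: [-0.3, 0.7, -0.4]
opening: 0.005
```

>>> arm_command(translation=[[-0.4, -0.2, 0], [-0.8, -0.4, 0], [-1, -0.4, 0], [-1, -0.4, 0]], rotation=[[0, 0, 0], [0, 0, 0], [0, 0, 0], [0, 0, 0]], grip=[1, 1, 1, 1])

```text
time_s: 25.45
position: [0.3963, -0.0813, 0.2142]
tcp_rot: [[0.084, -0.001, 0.996], [-0.996, 0.0, 0.084], [-0.0, -1.0, -0.001]]
force: [0.4, -1.0, 0.1]
opening: 0.006
```

>>> arm_command(translation=[[-0.4, -0.2, 0], [-0.8, -0.4, 0], [-1, -0.4, 0], [-1, -0.4, 0]], rotation=[[0, 0, 0], [0, 0, 0], [0, 0, 0], [0, 0, 0]], grip=[1, 1, 1, 1])

```text
time_s: 25.85
position: [0.3904, -0.0025, 0.246]
tcp_rot: [[0.083, -0.0, 0.997], [-0.997, -0.0, 0.083], [0.0, -1.0, -0.0]]
force: [0.7, 0.1, -0.2]
opening: 0.005
```

```bash
python3 st.py
python3 - <<'E'
from fit import *
np.set_printoptions(precision=4,suppress=True)
C={n:cap(n,'j1%s.png'%n) for n in('top','side')}
bx=np.array((.4156,-.3068,np.radians(-85.3)))
h=np.arange(.064,.112,.003)
for n in C:
    G=grads(C[n]['image'])
    print(n,[int(score(bx,C[n],G,*pts(E(-.072,-.056,-.032,.032,z)))) for z in h])
print((h*1e3).round())
for nm in('shutter_top','carrier_fin'):
    r={n:spot(n,nm) for n in C};print(nm,r)
    if all(r.values()):print(tri(C['top'],r['top'][0][0],C['side'],r['side'][0][0]))
a=C['top']['image'][150:250,310:440];b=C['side']['image'][190:290,285:385]
cv2.imwrite('pics/j1.png',np.hstack([cv2.resize(a,(450,346),interpolation=cv2.INTER_CUBIC),cv2.resize(b,(346,346),interpolation=cv2.INTER_CUBIC)]))
E
```

```text
25.85 [ 0.3904 -0.0025  0.246 ] yaw -85.22666908325095 F [ 0.6637  0.0511 -0.2297] M [-0.0582  0.0691 -0.0202] 0.005132032992627654
top [47, 46, 44, 42, 40, 38, 35, 32, 28, 24, 20, 17, 15, 14, 15, 16]
side [44, 50, 50, 45, 39, 30, 27, 27, 28, 28, 25, 22, 17, 12, 9, 9]
[ 64.  67.  70.  73.  76.  79.  82.  85.  88.  91.  94.  97. 100. 103.
 106. 109.]
shutter_top {'top': [(array([383.68, 216.2 ]), 0.54)], 'side': [(array([318.784, 265.   ]), 0.64)]}
(array([ 0.4097, -0.2383,  0.0547]), np.float64(0.016631463028232384))
carrier_fin {'top': [(array([366.784, 213.   ]), 0.52)], 'side': [(array([321.28, 256.4 ]), 0.51)]}
(array([ 0.4235, -0.1879,  0.0395]), np.float64(0.010618920867077022))
```

View pics/j1.png

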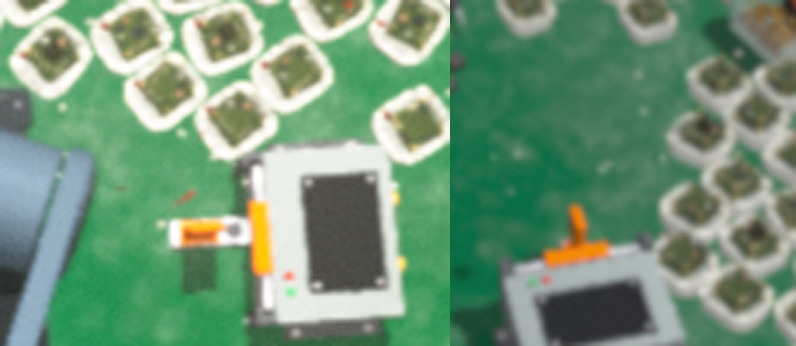

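Run:
```python
from c import *
C={n:cap(n) for n in('top','side')}
h=frombox(-.007,.013);e=CAR[3:]
e=[((-.13,-.012,.005),(-.13,.012,.005))]+E(-.121,-.089,-.005,.005,.068)+[((-.13,s*.012,.005),(-.085,s*.012,.005)) for s in(1,-1)]
for n in C:
    p,v=fit([C[n]],e,(h[0],h[1],bx[2]),dz=.008,da=.05);print(n,tobox(p),v)
print(bot.read_state()['time_s'],bot.hand_in())
```

```text
top (array([-0.0121,  0.0083]), np.float64(-2.4378554260190715)) 51.41082070498028
side (array([-0.0039,  0.0169]), np.float64(3.344429283140512)) 28.57416048824035
the job is handed in; nothing more can be done
26.25 None
```

The carrier is in the dark-test box, the shutter is fully down, and the job was handed in at about 26 s with the arm well clear.

**What I did**
- **Grip:** The first attempt closed above the fin. The pictures showed the fingertips about 30 mm higher than the reported TCP height, so I went lower and gripped the fin, with the jaws stopping at 9.7 mm.
- **Entry and rail:** I took the carrier in at box y of about +20 mm and moved it towards -y. It touched the near rail at about y = +12.5 mm. The highest force I read there was about 6 N, and I backed off about half a millimetre to slide along the rail.
- **Home:** I pushed it against the buffer with a peak reading of 6.8 N, then released it.
- **Shutter:** I pressed the ledge about 36 mm at around 3 N until it hit a hard stop, then let go. The last reading at the stop was 15.9 N.

**Last checks**
- **Shutter:** The final picture shows the ledge down. The side-camera fit puts it at about 68 mm, and the 69 mm shut height matches the measured travel. The top-camera fit for ledge height was too flat to decide anything. The networks' triangulated point came out at 55 mm, with a poor 17 mm mismatch between the rays.
- **Carrier:** Home is origin at box x = -7 mm. The last fits on the fin and tongue disagreed, with the top camera giving -12 mm and the side camera -4 mm, and their yaws differed by about 6°. So that check was not conclusive. I rely on the buffer force and on the shutter closing its full travel, which a carrier short of home would have blocked.
- **Camera back:** I could not see it in the closed box, so I have not confirmed it is still in its nest.
- **Bottle and bullet camera:** I did not check them at the end; the arm never went near the bullet camera, and it passed well clear of the bottle at the start.

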